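# Set a tube in the bench punch to its depth mark and stroke the pedal

## Robot

A 7-joint arm with a two-finger parallel gripper is mounted at the origin on the work surface. World frame = base frame: x ahead of the robot, y to its left, z up, the work surface at z = 0. Lengths are in m, angles in rad, forces in N, time in s.
With the tool pointing down it reaches from about 0.4 to 0.85 m from the base axis. Payload 10.4 kg.
Tool frame: the origin (TCP) lies at the very end of the fingers, on their centre line; the grasp point (between the pads) lies ctrl.tcp_to_grasp behind it (ctrl.tcp_to_grasp is the distance from the TCP to the grasp point, in m); z points along the fingers, y is the direction in which the jaws open and shut (so a half turn about z gives the same grasp; the last joint's range is limited). The gripper opens to 87 mm and grips with 3 to 60 N. Pads are 19 mm wide; open, the fingers measure 117 mm over their backs; the gripper's body (75 mm by 190 mm) begins 51 mm behind the grasp point.
Start: joints at [1.17, 0.332, -0.065, 1.46, 0.022, 1.35, -0.088], TCP at [0.231, -0.581, 0.223] pointing down, gripper open.
Joint ranges: [-2.6, 2.6], [-0.5, 2.12], [-1.47, 1.34], [0.16, 2.42], [-1.27, 4.41], [0.06, 2.06], [-2.6, 2.6]. Speed limits (rad/s): [2.22, 2.22, 2.79, 2.79, 3.14, 3.14, 3.14].

## Interface

Orientations are given as a rotation vector (axis times angle).
In Python, from plant import ctrl gives the robot as it stands.
- The arm moves only by the tool servo_tool, never from a script. Its argument "moves" is a list of rows, each a list of 7 numbers: the gripper's target within -1 to 1 (shut at 1, half-way at 0, fully open at -1), then the shift along the tool's x, y, z in m, then the turn, a rotation vector about the tool's x, y, z in degrees. In form: [[hand, tx, ty, tz, rx, ry, rz], ...]. A call has 1 to 8 rows; each row shifts and turns the pose as measured when the row begins, along the tool's axes as they then stand; what a row does not reach is not made up. A row lasts 1/12 s, in which the tool goes at most 41.7 mm and 7.16 degrees, less where a joint would pass 70% of its speed; a pose out of reach is approached as far as the arm can. A call is refused whole if a number of a shift passes 0.0417 or a number of a turn 7.16, either way. A call with a gripper value outside its range is refused whole. The fingers move at their own pace and stop on an object; "force" is the grip in N (left out, the last holds). Time passes only in rows, so rows that do not move let the fingers close. It gives the time, the measured TCP pose, the force and the opening at its end, in the units of the state.
- ctrl.get_obs(): the state, without advancing time (a new reading comes with each control period).
- ctrl.snapshot(name): name is "side" or "top"; returns a dict with "image" (420x560x3 uint8, blue, green, red), "vertical_fov" (degrees; the focal length in pixels is half the picture's height over the tangent of half this angle, whatever the lens; pixels are square), "cx", "cy" (the principal point, pixels), "D" ([k1, k2, p1, p2, k3] as OpenCV has them; the pictures are not rectified), "rvec" (rotation vector, rad) and "tvec" (3), from world to camera coordinates, as OpenCV has them. Camera axes: x right, y down, z forward; pixel columns grow to the right and rows downward; lengths in m; the calibration is good to about 2 mm. A picture is of the moment at which its call begins. There is no depth.
- ctrl.hand_in(): hands the job in, once; it reports no verdict.
Trained networks look in a picture, given as the dict that the camera call returned (one of the last four; its "shot" number tells which), for a name from the list of things; names that differ only in an ending like _2 or _b are one class to them, and where a whole thing is asked for, a point or a joint stands for the part that bears it (a point fixed in the world has none). Each returns a list of dicts, best first, with "score" (0 to 1); they miss things now and then, are a little off and sometimes report something else, mostly with a low value. They report only what shows in the picture. A call takes as long as a camera call. They do not tell look-alikes from the thing itself.
- ctrl.find_in(picture, thing): "point" ([column, row] in pixels, amid what is visible of it).
- ctrl.masks_of(picture, thing): "mask" (420x560 bool, what is visible of it) and "point" ([column, row] in pixels, amid what is visible of it).
The state is a dict: "time_s": time; "joint_pos": joint angles; "qd": joint speeds; "joint_torque": joint torques, N m; "ee_pos": TCP position; "orientation": TCP orientation; "force": force on the tool from outside, world axes, zero at the start; "wrist_torque": the same for the moment, N m; "opening": finger opening in m.
Only numpy, scipy, OpenCV 4.12 (cv2) and the standard library are available. Lean on these libraries where they do the work, as an engineer would, in place of code of your own. Each camera call takes 0.05 s, during which the arm holds its last target. There are 200 camera calls.

## Task

Take the loose tube from the wooden cradle and slide it into the bore of the bench punch, with the end nearer its dark ring first, until the ring is level with the mouth of the sleeve; then let go of it. Only then press the punch's spring pedal down to its stop and let it come back up, leaving the tube at its mark. Do not disturb the chisel, the spanner and the oil tin.

Things in the scene. Friction and masses are not known exactly. Their poses are not given: they have to be found in the camera images.
- tube_mid (a point): Centre of the loose tube: straight aluminium, 240 mm long, 25 mm outside diameter, about 0.16 kg, smooth all along (the ring does not stand out). This point lies on its axis, half-way along. Its y axis runs along the tube; -y points to the leading end, the one nearer the dark ring. The tube starts lying level in the cradle, axis 60 mm above the bench, its leading end roughly towards the punch.
- tube_mark (a point): Depth mark: a dark ring 4 mm wide round the tube. This point is on the tube's axis at the middle of the ring, 95 mm from the leading end and 25 mm from the tube's centre. Axes as for tube_mid.
- tube_lead (a point): Leading end face of the tube, on its axis, 120 mm from the tube's centre. Axes as for tube_mid.
- cradle: Fixed wooden cradle on the bench, 70 x 190 mm, with two V saddles 20 mm thick, 80 mm either side of its middle, tops about 65 mm above the bench; between the saddles only a board 16 mm high, so the fingers have room about the tube there. Origin at its underside, centre; its y axis runs along the lying tube, -y roughly to the punch.
- mouth (a point): Mouth of the punch's sleeve: centre of the open end of a level steel sleeve, 110 mm above the bench, projecting 50 mm from the green housing. Bore 27.5 mm in diameter, slightly flared over the last 12 mm, 140 mm long, open at both ends: nothing stops the tube at its mark. Sleeve 35 mm outside (43 mm at the flare). +y points out of the mouth along the bore (the tube goes in towards -y), z is up.
- pedal_pad (a point): Middle of the top of the pedal's rubber pad (62 mm wide, 50 mm along), where it is pressed; about 242 mm from the mouth towards -y, 112 mm beyond the housing. The pedal is a steel plate hinged at the housing's rear; at rest it slopes up away from it by 0.28 rad with the pad about 99 mm above the bench; at its stop it is level, the pad 69 mm above the bench. The point moves with the pedal.
- pedal (a joint): Angle of the pedal in rad: 0 up at rest, growing as it is pressed, 0.28 at the stop. A spring brings it back; pressing at the pad takes about 3 N at first and 10 N at the stop.
- chisel: Bystander: wood-handled chisel, 250 mm long, 28 mm thick, lying on the bench. Origin at its underside, near the middle.
- spanner: Bystander: steel spanner, 170 mm long, lying on the bench. Origin at its underside.
- oiltin: Bystander: closed steel tin, 60 mm in diameter, 100 mm high, standing on the bench. Origin at the centre of its underside.
- press: The punch, fixed to the bench. Origin at its underside, 90 mm behind the mouth; axes as for mouth. Green housing 90 mm wide, 50 to 130 mm behind the mouth and 162 mm high; a punch ram stands up from it to 200 mm. The pedal is at its rear (-y).
Not all that is in view belongs to the job. What is shaped like the part that bears tube_mid but red is not meant.

How it is judged:
By the outcome, as a careful person would: the job done as asked, in the order asked, and still so for the second after the job is handed in, with the robot touching nothing.
It also fails if it takes over 72 s, if anything falls off the work surface, if the arm or the gripper's body presses on something with over 40 N, if the wrist force passes 120 N, or if a joint passes its speed limit or range.

## Working session

There is one attempt and no reset: what is moved stays moved. The work goes in short steps, Python scripts to look and compute and a tool call to move; the robot and the scene stay as the last step left them, time stands still between calls to the robot, and variables do not carry over. Pictures are saved under pics/ and viewed, about 8 in all and at most 12, crops included, and the job is handed in when it is done.

Besides the shell and the picture viewer there is one more tool, called after "Request:" as name(argument=value, ...), one argument or row to a line, values as JSON. servo_tool: Moves the arm, as the interface text tells. Its arguments: {"type":"object","properties":{"moves":{"type":"array"},"force":{"type":"number"}},"required":["moves"]}

```bash
mkdir -p pics; ls
cat > h.py <<'E'
import numpy as np, cv2
from plant import ctrl
def K(p):
    f=210/np.tan(np.radians(p["vertical_fov"])/2)
    return np.array([[f,0,p["cx"]],[0,f,p["cy"]],[0,0,1]])
def ray(p,px):
    R=cv2.Rodrigues(np.array(p["rvec"],float))[0];t=np.array(p["tvec"],float).ravel()
    u=cv2.undistortPointsIter(np.array([[px]],float),K(p),np.array(p["D"],float),None,None,(3,100,1e-12))[0,0]
    d=R.T@np.array([u[0],u[1],1]);return -R.T@t,d/np.linalg.norm(d)
def atz(p,px,z):
    o,d=ray(p,px);return o+d*(z-o[2])/d[2]
def proj(p,X):
    return cv2.projectPoints(np.array(X,float).reshape(-1,1,3),np.array(p["rvec"],float),np.array(p["tvec"],float),K(p),np.array(p["D"],float))[0].reshape(-1,2)
def tri(p,a,q,b):
    o1,d1=ray(p,a);o2,d2=ray(q,b)
    s=np.linalg.lstsq(np.c_[d1,-d2],o2-o1,rcond=None)[0]
    x,y=o1+s[0]*d1,o2+s[1]*d2;return (x+y)/2,np.linalg.norm(x-y)
E
python3 - <<'E'
from h import *
np.set_printoptions(precision=4,suppress=True)
P={n:ctrl.snapshot(n) for n in("side","top")}
print(ctrl.tcp_to_grasp,ctrl.get_obs())
for n,p in P.items():
    cv2.imwrite(f"pics/{n}0.png",p["image"]);print(n,p["vertical_fov"],ray(p,(280,210)),p["D"])
    for t in "tube_mid tube_mark tube_lead cradle mouth pedal_pad chisel spanner oiltin press".split():
        print(t,[(np.round(r["point"],1).tolist(),round(r["score"],2)) for r in ctrl.find_in(p,t)[:4]])
E
```

```text
pics
0.0187 {'time_s': 0.1, 'joint_pos': array([ 1.1704,  0.3328, -0.0647,  1.4608,  0.0216,  1.3499, -0.0885]), 'qd': array([ 0.001 , -0.0004,  0.0017, -0.0031, -0.0001,  0.0004,  0.0014]), 'joint_torque': array([  0.0024, -62.4545,   0.0251, -39.0716,  -0.0613,   0.0365,
        -0.    ]), 'ee_pos': array([ 0.2304, -0.5806,  0.2219]), 'orientation': array([-3.0845, -0.5898,  0.0005]), 'force': array([-0.1692, -0.6644, -0.1405]), 'wrist_torque': array([ 0.0391,  0.016 , -0.0143]), 'opening': 0.08707876434175853}
side 54.59049670582176 (array([0.1582, 0.6624, 0.815 ]), array([ 0.3891, -0.5317, -0.7523])) [0.0429 0.     0.     0.     0.    ]
tube_mid [([244.0, 245.2], 0.8), ([334.1, 279.8], 0.75), ([158.5, 363.1], 0.64)]
tube_mark [([331.3, 277.5], 0.67), ([246.1, 243.9], 0.65), ([160.2, 362.6], 0.64)]
tube_lead [([330.6, 276.0], 0.84), ([244.4, 246.3], 0.73), ([161.5, 364.3], 0.69), ([354.0, 125.2], 0.63)]
cradle [([250.4, 264.6], 0.94)]
mouth [([329.8, 148.7], 0.75), ([184.8, 239.6], 0.38)]
pedal_pad [([185.2, 241.9], 0.43)]
chisel [([272.4, 140.8], 0.88), ([246.6, 244.3], 0.6), ([356.8, 126.3], 0.44)]
spanner [([200.2, 206.3], 0.63)]
oiltin [([183.7, 241.0], 0.83)]
press [([325.7, 147.4], 0.82)]
top 50.59751548815132 (array([0.4992, 0.133 , 1.1035]), array([ 0.0583,  0.0153, -0.9982])) [-0.0555  0.      0.      0.      0.    ]
tube_mid [([266.2, 296.9], 0.71), ([234.5, 211.2], 0.63), ([123.7, 223.3], 0.56)]
tube_mark [([261.8, 297.0], 0.91), ([231.2, 216.0], 0.86), ([123.0, 221.2], 0.62)]
tube_lead [([124.3, 223.8], 0.94), ([241.6, 214.1], 0.88), ([260.6, 294.6], 0.62), ([203.4, 163.3], 0.44)]
cradle [([236.8, 220.3], 0.69)]
mouth [([398.4, 208.3], 0.76)]
pedal_pad [([447.1, 210.4], 0.93), ([238.2, 211.4], 0.58)]
chisel [([238.4, 210.5], 0.69), ([394.5, 122.8], 0.59)]
spanner [([263.6, 133.2], 0.91)]
oiltin [([205.9, 163.4], 0.61)]
press [([399.3, 209.2], 0.76)]
```

View pics/top0.png

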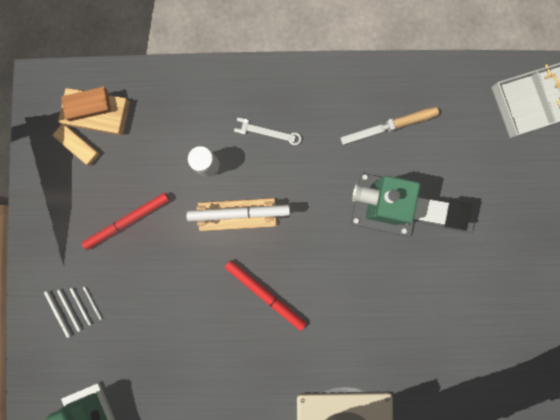

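View pics/side0.png

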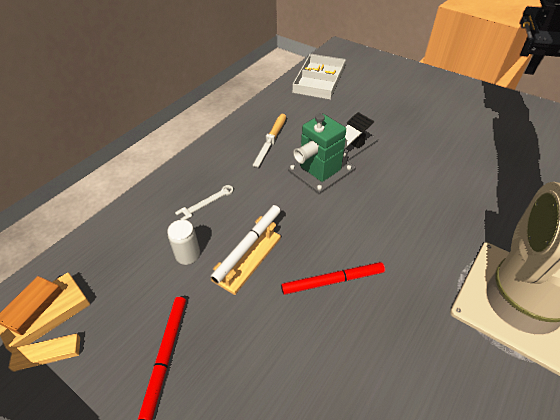

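Candidates in the top picture are the grey tube in the cradle (238,213), red at (125,222) and red at (265,295). The grey one is meant: it lies in the cradle, with its ring at (248,212) on the punch side. The punch's mouth is at about (355,194) and its pedal pad at (460,215). I'll confirm with an enlarged crop and measure.

Run:
```python
from h import *
np.set_printoptions(precision=4,suppress=True)
P={n:ctrl.snapshot(n) for n in("side","top")}
c=lambda p,x,y,w,h,s:cv2.resize(p["image"][y:y+h,x:x+w],None,fx=s,fy=s,interpolation=cv2.INTER_CUBIC)
a=c(P["top"],345,165,133,75,6);b=c(P["top"],180,190,133,50,6)
cv2.imwrite("pics/cropT.png",np.vstack([a[:,:798],b[:150*2-150+150,:798]])[:600])
s1=c(P["side"],285,105,100,90,4);s2=c(P["side"],205,200,100,90,4)
cv2.imwrite("pics/cropS.png",np.hstack([s1,s2]))
for n,p in P.items():
  for t in ("tube_mid","press","pedal"):
    for r in ctrl.masks_of(p,t)[:4]:
        m=r["mask"];col=p["image"][m].mean(0);ys,xs=np.nonzero(m)
        rect=cv2.minAreaRect(np.c_[xs,ys].astype(np.float32))
        print(n,t,round(r["score"],2),col.astype(int),np.round(cv2.boxPoints(rect),1).tolist(), m.sum())
```

```text
side tube_mid 0.96 [  7  16 236] [[280.3999938964844, 283.5], [382.0, 261.29998779296875], [384.3999938964844, 272.5], [282.79998779296875, 294.79998779296875]] 1117
side tube_mid 0.83 [205 217 224] [[209.39999389648438, 277.0], [272.8999938964844, 203.3000030517578], [282.3999938964844, 211.5], [218.89999389648438, 285.20001220703125]] 1021
side tube_mid 0.62 [  5  11 215] [[137.89999389648438, 418.70001220703125], [171.3000030517578, 294.3999938964844], [185.5, 298.20001220703125], [152.10000610351562, 422.5]] 1596
side press 0.57 [ 89 110  89] [[274.3999938964844, 160.39999389648438], [331.0, 88.4000015258789], [383.79998779296875, 129.8000030517578], [327.20001220703125, 201.89999389648438]] 4243
side pedal 0.68 [101 109 113] [[333.79998779296875, 130.5], [362.20001220703125, 106.80000305175781], [375.0, 122.19999694824219], [346.6000061035156, 145.89999389648438]] 535
side pedal 0.46 [205 217 224] [[209.10000610351562, 276.8999938964844], [272.20001220703125, 202.0], [281.29998779296875, 209.6999969482422], [218.1999969482422, 284.6000061035156]] 1063
top tube_mid 0.95 [201 210 
[... 214 characters left out ...]
648438], [164.1999969482422, 190.8000030517578], [169.6999969482422, 199.6999969482422], [87.0, 250.8000030517578]] 907
top tube_mid 0.87 [ 65  68 197] [[223.1999969482422, 267.8999938964844], [230.10000610351562, 259.3999938964844], [306.6000061035156, 321.79998779296875], [299.6000061035156, 330.29998779296875]] 952
top press 0.93 [116 128 113] [[346.5, 224.6999969482422], [357.1000061035156, 169.6999969482422], [479.70001220703125, 193.3000030517578], [469.1000061035156, 248.3000030517578]] 4974
top pedal 0.61 [120 125 125] [[412.6000061035156, 221.10000610351562], [417.1000061035156, 194.6999969482422], [471.1000061035156, 203.6999969482422], [466.6000061035156, 230.10000610351562]] 1284
```

View pics/cropT.png

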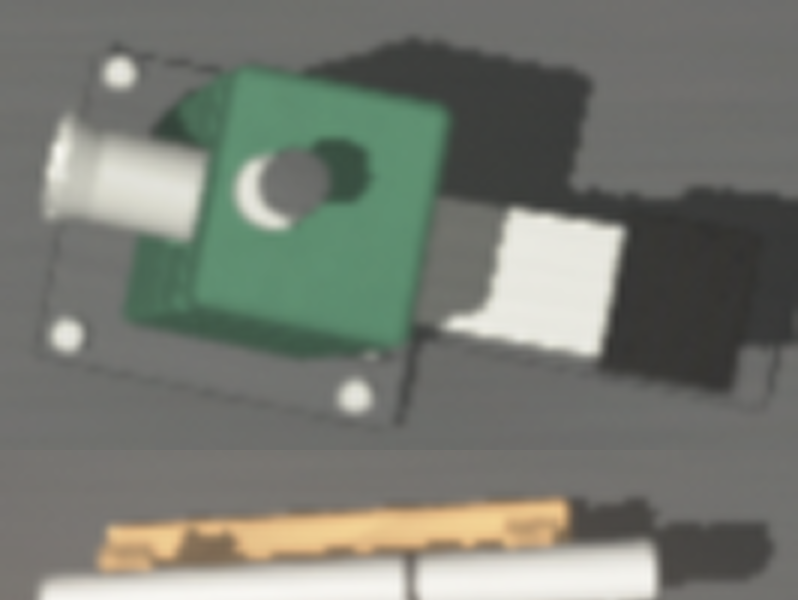

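View pics/cropS.png

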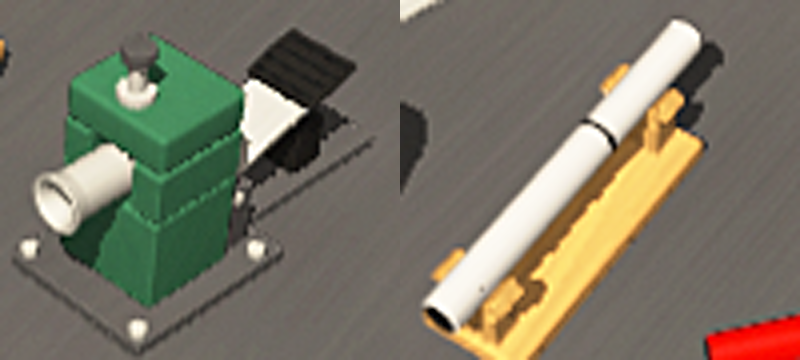

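Crops confirm: the grey tube with its ring lies in the cradle, leading end at (288,210) top. The sleeve rim is centred at about (354,192) top and (299.5,155.5) side. Next I fit the poses.

```bash
cat > fit.py <<'E'
from h import *
from scipy.optimize import least_squares
np.set_printoptions(precision=4,suppress=True)
P={n:ctrl.snapshot(n) for n in("side","top")}
T,S=P["top"],P["side"]
cT=lambda x,y:(345+x/6-.42,165+y/6-.42); cS=lambda x,y:(285+x/4-.38,105+y/4-.38)
obs=[("top",cT(57,166),(0,0,.11)),("top",cT(240,66),(.045,-.05,.162)),("top",cT(450,105),(.045,-.13,.162)),
("top",cT(407,348),(-.045,-.13,.162)),("top",cT(195,303),(-.045,-.05,.162)),
("side",cS(57,204),(0,0,.11)),("side",cS(69,82),(.045,-.05,.162)),("side",cS(243,94),(-.045,-.13,.162)),("side",cS(158,34),(.045,-.13,.162))]
def W(v,X):
    c,s=np.cos(v[2]),np.sin(v[2]);return np.array([v[0]+c*X[0]-s*X[1],v[1]+s*X[0]+c*X[1],X[2]])
f=lambda v:np.concatenate([proj(P[n],W(v,X))[0]-px for n,px,X in obs])
x0=[*atz(T,cT(57,166),.11)[:2],-.2]
r=least_squares(f,x0,loss="soft_l1");print("press",r.x,"\n",f(r.x).reshape(-1,2))
print("mouth atz",x0,"tri",tri(T,cT(57,166),S,cS(57,204)))
print("pad up",W(r.x,(0,-.242,.099)),"axis",W([0,0,r.x[2]],(0,-1,0)), proj(T,W(r.x,(0,-.242,.099))))
# tube
g=[m for m in ctrl.masks_of(T,"tube_mid") if np.ptp(T["image"][m["mask"]].mean(0))<40][0]["mask"]
gs=[m for m in ctrl.masks_of(S,"tube_mid") if np.ptp(S["image"][m["mask"]].mean(0))<40][0]["mask"]
ref=lambda p,g:cv2.dilate(g.astype(np.uint8),np.ones((3,3)))>0
g2=ref(T,g)&(T["image"].min(2)>130)
ys,xs=np.nonzero(g2);c=np.array([xs.mean(),ys.mean()]);d=np.linalg.svd(np.c_[xs,ys]-c,full_matrices=False)[2][0];d*=np.sign(d[0])
t=(np.c_[xs,ys]-c)@d;e=[c+d*(t.min()-.5),c+d*(t.max()+.5)]
A,B=[atz(T,q,.06) for q in e];print("tube top",A,B,np.linalg.norm(A-B),"mid",(A+B)/2, "dir",(B-A)/np.linalg.norm(B-A))
ys,xs=np.nonzero(gs);c=np.array([xs.mean(),ys.mean()]);print("side mask c",c,"pred",proj(S,(A+B)/2), "ends",proj(S,A),proj(S,B))
o=ctrl.get_obs();print(o["ee_pos"],o["orientation"],o["time_s"])
E
python3 fit.py
```

```text
press [ 0.5942 -0.0171 -0.2243] 
 [[-0.6183  0.3783]
 [-0.3999 -0.923 ]
 [ 1.1606  0.4392]
 [ 0.2955  1.1458]
 [-1.1727  0.7493]
 [-0.5213 -0.1279]
 [-0.8076 -1.6229]
 [ 2.0491 -1.6159]
 [-1.5255 -1.7999]]
mouth atz [np.float64(0.5950648966728485), np.float64(-0.018557642362683785), -0.2] tri (array([ 0.5947, -0.0192,  0.1078]), np.float64(0.0013131533679704285))
pad up [ 0.5404 -0.2531  0.099 ] axis [-0.2225 -0.9749  0.    ] [[456.6624 215.4281]]
tube top [0.5486 0.3729 0.06  ] [0.5595 0.1264 0.06  ] 0.24670507949316423 mid [0.554  0.2496 0.06  ] dir [ 0.0442 -0.999   0.    ]
side mask c [244.8225 244.334 ] pred [[247.6067 241.0965]] ends [[213.4355 280.081 ]] [[277.0414 207.5192]]
[ 0.2306 -0.5809  0.2226] [3.0856 0.5899 0.0001] 1.7
```

```bash
cat > plan.py <<'E'
# python3 plan.py x y z yaw_of_tool_x hand [step_mm]: rows to get there, straight line
import sys
from h import *
from scipy.spatial.transform import Rotation as R
x,y,z,yaw,hand=map(float,sys.argv[1:6]);st=float(sys.argv[6])/1e3 if len(sys.argv)>6 else .040
o=ctrl.get_obs();p=np.array(o["ee_pos"]);q=R.from_rotvec(o["orientation"])
c,s=np.cos(yaw),np.sin(yaw);G=R.from_matrix(np.array([[c,s,0],[s,-c,0],[0,0,-1]]))
g=np.array([x,y,z]);n=max(1,int(np.ceil(max(np.linalg.norm(g-p)/st,np.degrees((q.inv()*G).magnitude())/7))))
dr=(q.inv()*G).as_rotvec()/n;rows=[]
for i in range(n):
    a=q*R.from_rotvec(dr*i);t=a.inv().apply((g-p)/n)
    rows.append([hand]+np.round(t,4).tolist()+np.round(np.degrees(dr),1).tolist())
print("rows",n,"t",o["time_s"],"pos",np.round(p,4),"rv",np.round(o["orientation"],3),"F",np.round(o["force"],1),"open",round(o["opening"],4));print(str(rows[:16]).replace(" ",""))
E
python3 plan.py 0.45 -0.2 0.27 1.0 -1
```

```text
rows 12 t 1.7 pos [ 0.2306 -0.5809  0.2226] rv [3.086 0.59  0.   ] F [-0.   1.1 -0.5] open 0.0867
[[-1.0,0.0287,-0.0228,-0.004,0.0,-0.0,-3.0],[-1.0,0.0298,-0.0212,-0.004,0.0,-0.0,-3.0],[-1.0,0.0309,-0.0197,-0.004,0.0,-0.0,-3.0],[-1.0,0.0319,-0.018,-0.004,0.0,-0.0,-3.0],[-1.0,0.0328,-0.0164,-0.004,0.0,-0.0,-3.0],[-1.0,0.0336,-0.0146,-0.004,0.0,-0.0,-3.0],[-1.0,0.0343,-0.0129,-0.004,0.0,-0.0,-3.0],[-1.0,0.0349,-0.0111,-0.004,0.0,-0.0,-3.0],[-1.0,0.0354,-0.0093,-0.004,0.0,-0.0,-3.0],[-1.0,0.0359,-0.0074,-0.004,0.0,-0.0,-3.0],[-1.0,0.0362,-0.0055,-0.004,0.0,-0.0,-3.0],[-1.0,0.0365,-0.0037,-0.004,0.0,-0.0,-3.0]]
```

Request:
servo_tool(
  moves=[
    [-1, 0.029, -0.023, -0.004, 0, 0, -3],
    [-1, 0.03, -0.021, -0.004, 0, 0, -3],
    [-1, 0.031, -0.02, -0.004, 0, 0, -3],
    [-1, 0.032, -0.018, -0.004, 0, 0, -3],
    [-1, 0.033, -0.016, -0.004, 0, 0, -3],
    [-1, 0.034, -0.015, -0.004, 0, 0, -3],
    [-1, 0.034, -0.013, -0.004, 0, 0, -3],
    [-1, 0.035, -0.011, -0.004, 0, 0, -3],
  ],
)

```text
time_s: 2.37
ee_pos: [0.3749, -0.322, 0.2529]
orientation: [2.894, 1.221, -0.008]
force: [1.6, -0.1, -0.3]
opening: 0.0869
```

Request:
servo_tool(
  moves=[
    [-1, 0.035, -0.009, -0.004, 0, 0, -3],
    [-1, 0.036, -0.007, -0.004, 0, 0, -3],
    [-1, 0.036, -0.005, -0.004, 0, 0, -3],
    [-1, 0.036, -0.004, -0.004, 0, 0, -3],
  ],
)

```text
time_s: 2.7
ee_pos: [0.4491, -0.1886, 0.2703]
orientation: [2.74, 1.53, -0.007]
force: [1.1, -0.3, 0.1]
opening: 0.0872
```

```bash
python3 plan.py 0.5533 0.2646 0.16 1.615 -1
```

```text
rows 12 t 2.7 pos [ 0.4491 -0.1886  0.2703] rv [ 2.74   1.53  -0.007] F [ 1.1 -0.3  0.1] open 0.0872
[[-1.0,0.0368,-0.0124,0.009,-0.0,0.0,-2.8],[-1.0,0.0373,-0.0106,0.009,-0.0,0.0,-2.8],[-1.0,0.0378,-0.0087,0.009,-0.0,0.0,-2.8],[-1.0,0.0382,-0.0068,0.009,-0.0,0.0,-2.8],[-1.0,0.0385,-0.0049,0.009,-0.0,0.0,-2.8],[-1.0,0.0387,-0.003,0.0091,-0.0,0.0,-2.8],[-1.0,0.0388,-0.0011,0.0091,-0.0,0.0,-2.8],[-1.0,0.0388,0.0008,0.0091,-0.0,0.0,-2.8],[-1.0,0.0387,0.0028,0.0091,-0.0,0.0,-2.8],[-1.0,0.0385,0.0047,0.0091,-0.0,0.0,-2.8],[-1.0,0.0382,0.0066,0.0092,-0.0,0.0,-2.8],[-1.0,0.0378,0.0085,0.0092,-0.0,0.0,-2.8]]
```

Request:
servo_tool(
  moves=[
    [-1, 0.037, -0.012, 0, 0, 0, -2.8],
    [-1, 0.037, -0.011, 0, 0, 0, -2.8],
    [-1, 0.038, -0.009, 0, 0, 0, -2.8],
    [-1, 0.038, -0.007, 0, 0, 0, -2.8],
    [-1, 0.038, -0.005, 0.004, 0, 0, -2.8],
    [-1, 0.039, -0.003, 0.009, 0, 0, -2.8],
    [-1, 0.039, -0.001, 0.012, 0, 0, -2.8],
    [-1, 0.039, 0.001, 0.014, 0, 0, -2.8],
  ],
)

```text
time_s: 3.37
ee_pos: [0.5208, 0.1268, 0.2355]
orientation: [2.365, 2.048, 0.005]
force: [0.5, -0.1, 0.2]
opening: 0.0872
```

Request:
servo_tool(
  moves=[
    [-1, 0.039, 0.003, 0.014, 0, 0, -2.8],
    [-1, 0.0385, 0.005, 0.014, 0, 0, -2.8],
    [-1, 0.038, 0.007, 0.014, 0, 0, -2.8],
    [-1, 0.03, 0.008, 0.01, 0, 0, -2.8],
    [-1, 0, 0, 0, 0, 0, 0],
  ],
)

```text
time_s: 3.78
ee_pos: [0.5527, 0.2806, 0.1797]
orientation: [2.135, 2.291, 0.006]
force: [-0.9, -0.2, -0.5]
opening: 0.0871
```

```bash
python3 plan.py 0.5533 0.2646 0.0415 1.615 -1 25
```

```text
rows 6 t 3.7833 pos [0.5527 0.2806 0.1797] rv [2.135 2.291 0.006] F [-0.9 -0.2 -0.5] open 0.0871
[[-1.0,-0.0026,-0.0003,0.023,0.1,0.0,0.2],[-1.0,-0.0026,-0.0003,0.023,0.1,0.0,0.2],[-1.0,-0.0026,-0.0002,0.023,0.1,0.0,0.2],[-1.0,-0.0026,-0.0002,0.023,0.1,0.0,0.2],[-1.0,-0.0026,-0.0001,0.023,0.1,0.0,0.2],[-1.0,-0.0026,-0.0001,0.023,0.1,0.0,0.2]]
```

Request:
servo_tool(
  moves=[
    [-1, -0.008, -0.001, 0.02, 0.1, 0, 0.2],
    [-1, -0.008, 0, 0.023, 0.1, 0, 0.2],
    [-1, 0, 0, 0.023, 0.1, 0, 0.2],
    [-1, 0, 0, 0.023, 0.1, 0, 0.2],
    [-1, 0, 0, 0.023, 0.1, 0, 0.2],
    [-1, 0, 0, 0.023, 0.1, 0, 0.2],
    [-1, 0, 0, 0.003, 0, 0, 0],
  ],
)

```text
time_s: 4.37
ee_pos: [0.5541, 0.267, 0.0371]
orientation: [2.161, 2.277, -0.001]
force: [-0.9, -1.1, -0.3]
opening: 0.0869
```

```bash
python3 plan.py 0.5533 0.2646 0.0415 1.615 -1 25
python3 - <<'E'
from h import *
T=ctrl.snapshot("top");S=ctrl.snapshot("side")
c=lambda p,x,y,w,h,s:cv2.resize(p["image"][y:y+h,x:x+w],None,fx=s,fy=s,interpolation=cv2.INTER_CUBIC)
cv2.imwrite("pics/g1.png",np.hstack([c(T,170,140,130,120,3),c(S,190,160,130,120,3)]))
E
```

```text
rows 1 t 4.3667 pos [0.5541 0.267  0.0371] rv [ 2.161e+00  2.277e+00 -1.000e-03] F [-0.9 -1.1 -0.3] open 0.0869
[[-1.0,-0.0024,-0.0009,-0.0044,0.0,0.1,0.5]]
```

View pics/g1.png

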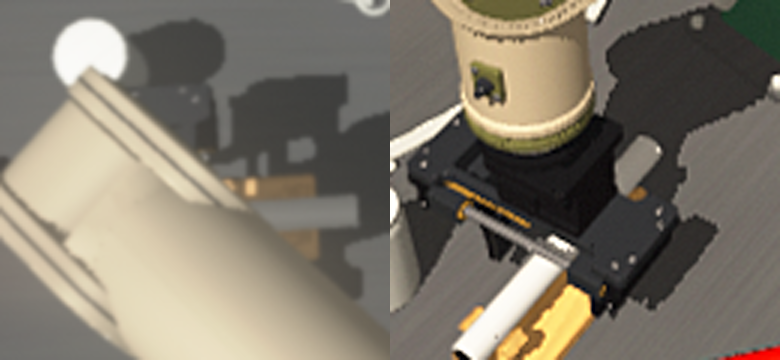

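The gripper straddles the tube and stays clear of the tin. Close.

Request:
servo_tool(
  moves=[
    [-1, -0.002, -0.001, -0.0044, 0, 0, 0.5],
    [1, 0, 0, 0, 0, 0, 0],
    [1, 0, 0, 0, 0, 0, 0],
    [1, 0, 0, 0, 0, 0, 0],
    [1, 0, 0, 0, 0, 0, 0],
    [1, 0, 0, 0, 0, 0, 0],
    [1, 0, 0, 0, 0, 0, 0],
    [1, 0, 0, 0, 0, 0, 0],
  ],
  force=40,
)

```text
time_s: 5.13
ee_pos: [0.5584, 0.2681, 0.0539]
orientation: [2.168, 2.263, 0.021]
force: [-1.3, 1.0, -0.5]
opening: 0.0484
```

Request:
servo_tool(
  moves=[
    [1, 0, 0, 0, 0, 0, 0],
    [1, 0, 0, -0.01, 0, 0, 0],
    [1, 0, 0, -0.02, 0, 0, 0],
    [1, 0, 0, -0.02, 0, 0, 0],
    [1, 0, 0, -0.02, 0, 0, 0],
    [1, 0, 0, -0.01, 0, 0, 0],
    [1, 0, 0, 0, 0, 0, 0],
  ],
)

```text
time_s: 5.72
ee_pos: [0.5558, 0.2678, 0.1384]
orientation: [2.168, 2.265, 0.017]
force: [-0.0, 0.5, -0.4]
opening: 0.0039
```

Run:
```python
from h import *
np.set_printoptions(precision=4,suppress=True)
o=ctrl.get_obs();print(o["ee_pos"],o["orientation"],o["opening"],o["force"],o["wrist_torque"])
T=ctrl.snapshot("top");S=ctrl.snapshot("side")
c=lambda p,x,y,w,h,s:cv2.resize(p["image"][y:y+h,x:x+w],None,fx=s,fy=s,interpolation=cv2.INTER_CUBIC)
cv2.imwrite("pics/g2.png",np.hstack([c(T,170,140,130,120,3),c(S,190,140,130,120,3)]))
```

```text
[0.5558 0.2678 0.1384] [2.1683 2.2654 0.0167] 0.003927637963155053 [-0.0073  0.5136 -0.3992] [ 0.018  -0.1037  0.0329]
```

View pics/g2.png

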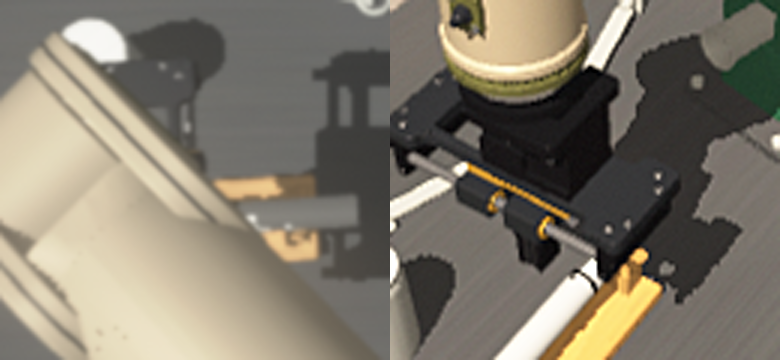

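The fingers close slowly and the tool drifted up, so I lifted before gripping. The tube is still in the cradle. I'll reopen, go down and watch the drift.

Request:
servo_tool(
  moves=[
    [-1, -0.002, -0.001, 0, 0, 0, 0],
    [-1, 0, 0, 0, 0, 0, 0],
    [-1, 0, 0, 0, 0, 0, 0],
    [-1, 0, 0, 0, 0, 0, 0],
    [-1, 0, 0, 0, 0, 0, 0],
    [-1, 0, 0, 0, 0, 0, 0],
    [-1, 0, 0, 0, 0, 0, 0],
    [-1, 0, 0, 0, 0, 0, 0],
  ],
)

```text
time_s: 6.48
ee_pos: [0.5519, 0.2634, 0.1304]
orientation: [2.171, 2.269, 0.002]
force: [0.1, -0.0, 0.8]
opening: 0.0472
```

Request:
servo_tool(
  moves=[
    [-1, 0, 0, 0, 0, 0, 0],
    [-1, 0, 0, 0, 0, 0, 0],
    [-1, 0, 0, 0, 0, 0, 0],
  ],
)

```text
time_s: 6.73
ee_pos: [0.5519, 0.2635, 0.1305]
orientation: [2.171, 2.269, 0.002]
force: [0.4, 0.2, 0.7]
opening: 0.0667
```

```bash
python3 plan.py 0.5533 0.2646 0.0415 1.615 -1 20
python3 - <<'E'
from h import *
T=ctrl.snapshot("top")
for m in ctrl.masks_of(T,"tube_mid")[:3]:
    ys,xs=np.nonzero(m["mask"]);i=xs.argmax();print(m["point"],T["image"][m["mask"]].mean(0),xs.max(),ys[xs>xs.max()-3].mean())
E
```

```text
rows 5 t 6.7333 pos [0.5519 0.2635 0.1305] rv [2.171e+00 2.269e+00 2.000e-03] F [0.4 0.2 0.7] open 0.0667
[[-1.0,0.0002,0.0002,0.0178,0.0,0.0,-0.0],[-1.0,0.0002,0.0003,0.0178,0.0,0.0,-0.0],[-1.0,0.0002,0.0003,0.0178,0.0,0.0,-0.0],[-1.0,0.0002,0.0003,0.0178,0.0,0.0,-0.0],[-1.0,0.0002,0.0003,0.0178,0.0,0.0,-0.0]]
[273.2, 208.8] [140.4200542  147.78590786 150.88888889] 288 210.0
[113.5, 225.7] [ 75.30589681  79.44963145 180.70884521] 148 210.75
```

Request:
servo_tool(
  moves=[
    [-1, 0, 0, 0.015, 0, 0, 0],
    [-1, 0, 0, 0.018, 0, 0, 0],
    [-1, 0.001, 0.001, 0.018, 0, 0, 0],
    [-1, 0, 0, 0.016, 0, 0, 0],
    [-1, 0, 0, 0.01, 0, 0, 0],
    [-1, 0, 0, 0.006, 0, 0, 0],
    [-1, 0, 0, 0.002, 0, 0, 0],
    [-1, 0, 0, 0, 0, 0, 0],
  ],
)

```text
time_s: 7.5
ee_pos: [0.5547, 0.2653, 0.044]
orientation: [2.17, 2.267, 0.008]
force: [0.4, 0.5, -0.5]
opening: 0.0872
```

```bash
python3 plan.py 0.5533 0.2646 0.0415 1.615 -1 20
```

```text
rows 1 t 7.5 pos [0.5547 0.2653 0.044 ] rv [2.17  2.267 0.008] F [ 0.4  0.5 -0.5] open 0.0872
[[-1.0,-0.0006,-0.0015,0.0025,0.3,-0.1,-0.0]]
```

Request:
servo_tool(
  moves=[
    [1, -0.0006, -0.0015, 0.0025, 0.3, -0.1, 0],
    [1, 0, 0, 0, 0, 0, 0],
    [1, 0, 0, 0, 0, 0, 0],
    [1, 0, 0, 0, 0, 0, 0],
    [1, 0, 0, 0, 0, 0, 0],
    [1, 0, 0, 0, 0, 0, 0],
    [1, 0, 0, 0, 0, 0, 0],
    [1, 0, 0, 0, 0, 0, 0],
  ],
  force=40,
)

```text
time_s: 8.17
ee_pos: [0.555, 0.2656, 0.045]
orientation: [2.171, 2.267, 0.006]
force: [0.0, 0.3, -0.1]
opening: 0.0414
```

Request:
servo_tool(
  moves=[
    [1, 0, 0, 0, 0, 0, 0],
    [1, 0, 0, 0, 0, 0, 0],
    [1, 0, 0, 0, 0, 0, 0],
    [1, 0, 0, 0, 0, 0, 0],
    [1, 0, 0, 0, 0, 0, 0],
    [1, 0, 0, 0, 0, 0, 0],
    [1, 0, 0, 0, 0, 0, 0],
    [1, 0, 0, 0, 0, 0, 0],
  ],
)

```text
time_s: 8.83
ee_pos: [0.555, 0.2656, 0.0451]
orientation: [2.171, 2.267, 0.006]
force: [0.6, -0.6, 0.1]
opening: 0.0239
```

```bash
python3 plan.py 0.5533 0.2646 0.0915 1.615 1 20
```

```text
rows 3 t 8.8333 pos [0.555  0.2656 0.0451] rv [2.171 2.267 0.006] F [ 0.6 -0.6  0.1] open 0.0239
[[1.0,-0.0003,-0.0005,-0.0155,0.1,-0.0,-0.0],[1.0,-0.0003,-0.0005,-0.0155,0.1,-0.0,-0.0],[1.0,-0.0003,-0.0005,-0.0155,0.1,-0.0,-0.0]]
```

Request:
servo_tool(
  moves=[
    [1, 0, 0, -0.01, 0, 0, 0],
    [1, 0, 0, -0.018, 0, 0, 0],
    [1, 0, 0, -0.018, 0, 0, 0],
    [1, 0, 0, -0.01, 0, 0, 0],
    [1, 0, 0, -0.004, 0, 0, 0],
    [1, 0, 0, 0, 0, 0, 0],
    [1, 0, 0, 0, 0, 0, 0],
  ],
)

```text
time_s: 9.42
ee_pos: [0.5536, 0.265, 0.1083]
orientation: [2.171, 2.268, 0.003]
force: [-0.4, 0.3, -1.6]
opening: 0.0243
```

```bash
python3 - <<'E'
from h import *
np.set_printoptions(precision=4,suppress=True)
T=ctrl.snapshot("top");cT=lambda x,y:(345+x/6-.42,165+y/6-.42)
def ang(a,b,z1,z2):
    d=(atz(T,cT(*b),z2)-atz(T,cT(*a),z1))[:2];return round(np.arctan2(d[0],-d[1]),4),round(np.linalg.norm(d),4)
print("mouth-pad",ang((57,166),(681,303),.11,.099))
for a,b,z in[((240,66),(450,105),.162),((195,303),(407,348),.162),((67,336),(355,396),.01)]:print("along",ang(a,b,z,z))
for a,b,z in[((240,66),(195,303),.162),((450,105),(407,348),.162),((120,72),(67,336),.01),((68,115),(47,215),.11)]:
    v=ang(a,b,z,z);print("across",v[0]+np.pi/2,v[1])
E
python3 plan.py 0.62 0.15 0.15 1.36 1 25
```

```text
mouth-pad (np.float64(-0.223), np.float64(0.2439))
along (np.float64(-0.1959), np.float64(0.0762))
along (np.float64(-0.2221), np.float64(0.0768))
along (np.float64(-0.2185), np.float64(0.1208))
across -0.2139036732051034 0.0862
across -0.2069036732051035 0.0882
across -0.2210036732051035 0.1115
across -0.22890367320510352 0.0385
rows 6 t 9.4667 pos [0.5535 0.265  0.1081] rv [2.171e+00 2.268e+00 2.000e-03] F [-0.2  1.2 -1. ] open 0.0235
[[1.0,-0.0196,0.0102,-0.007,0.0,-0.0,2.4],[1.0,-0.0192,0.0111,-0.007,0.0,-0.0,2.4],[1.0,-0.0187,0.0119,-0.007,0.0,-0.0,2.4],[1.0,-0.0182,0.0126,-0.007,0.0,-0.0,2.4],[1.0,-0.0176,0.0134,-0.007,0.0,-0.0,2.4],[1.0,-0.017,0.0141,-0.007,0.0,-0.0,2.4]]
```

Request:
servo_tool(
  moves=[
    [1, -0.01, 0.005, -0.01, 0, 0, 1.5],
    [1, -0.02, 0.011, -0.01, 0, 0, 2.4],
    [1, -0.019, 0.013, -0.006, 0, 0, 2.4],
    [1, -0.019, 0.014, 0, 0, 0, 2.4],
    [1, -0.018, 0.015, 0, 0, 0, 2.4],
    [1, -0.018, 0.015, 0, 0, 0, 2.4],
    [1, -0.008, 0.008, 0, 0, 0, 1],
    [1, 0, 0, 0, 0, 0, 0],
  ],
)

```text
time_s: 10.13
ee_pos: [0.632, 0.1319, 0.1322]
orientation: [2.468, 1.943, -0.007]
force: [-1.1, 0.6, -1.3]
opening: 0.0238
```

```bash
python3 plan.py 0.6319 0.1484 0.0951 1.351 1 12
```

```text
rows 4 t 10.1333 pos [0.632  0.1319 0.1322] rv [ 2.468  1.943 -0.007] F [-1.1  0.6 -1.3] open 0.0238
[[1.0,0.004,-0.001,0.0093,-0.0,0.1,-0.2],[1.0,0.004,-0.001,0.0093,-0.0,0.1,-0.2],[1.0,0.004,-0.0009,0.0093,-0.0,0.1,-0.2],[1.0,0.004,-0.0009,0.0093,-0.0,0.1,-0.2]]
```

Request:
servo_tool(
  moves=[
    [1, 0.006, -0.001, 0, 0, 0, -0.2],
    [1, 0.006, -0.001, 0.004, 0, 0.1, -0.2],
    [1, 0.004, -0.001, 0.009, 0, 0.1, -0.2],
    [1, 0.002, 0, 0.01, 0, 0, -0.1],
    [1, 0, 0, 0.007, 0, 0, 0],
    [1, 0, 0, 0.003, 0, 0, 0],
    [1, 0, 0, 0, 0, 0, 0],
    [1, 0, 0, 0, 0, 0, 0],
  ],
)

```text
time_s: 10.8
ee_pos: [0.6291, 0.1583, 0.0929]
orientation: [-2.44, -1.967, 0.006]
force: [0.5, -0.5, -1.7]
opening: 0.0245
```

```bash
python3 plan.py 0.6319 0.1484 0.0951 1.351 1 12
cat > look.py <<'E'
import sys
from h import *
np.set_printoptions(precision=4,suppress=True)
P={n:ctrl.snapshot(n) for n in("side","top")}
c=lambda p,x,y,w,h,s:cv2.resize(p["image"][y:y+h,x:x+w],None,fx=s,fy=s,interpolation=cv2.INTER_CUBIC)
cv2.imwrite(f"pics/{sys.argv[1]}.png",np.hstack([c(P["top"],270,150,130,100,6)[:, :],]) if 0 else np.vstack([c(P["top"],270,170,133,50,6),c(P["side"],240,110,133,50,6)]))
E
python3 look.py pre1
```

```text
rows 1 t 10.8 pos [0.6291 0.1583 0.0929] rv [-2.44  -1.967  0.006] F [ 0.5 -0.5 -1.7] open 0.0245
[[1.0,-0.0091,0.0048,-0.0023,-0.5,-0.1,0.3]]
```

View pics/pre1.png

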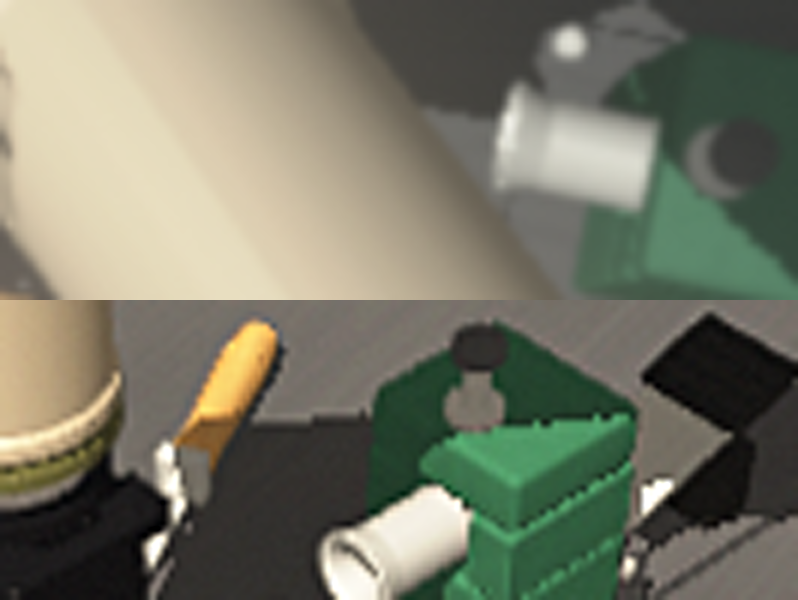

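Request:
servo_tool(
  moves=[
    [1, -0.006, 0.004, -0.002, -0.4, -0.1, 0.3],
    [1, -0.002, 0.001, -0.001, -0.1, 0, 0],
    [1, 0, 0, 0, 0, 0, 0],
    [1, 0, 0, 0, 0, 0, 0],
  ],
)

```text
time_s: 11.23
ee_pos: [0.6341, 0.1472, 0.0982]
orientation: [2.451, 1.959, 0.005]
force: [-0.4, -0.4, -1.3]
opening: 0.0238
```

```bash
python3 plan.py 0.6319 0.1484 0.0951 1.351 1 12
cat > axis.py <<'E'
from h import *
from scipy.spatial.transform import Rotation as R
np.set_printoptions(precision=4,suppress=True)
S=ctrl.snapshot("side");o=ctrl.get_obs();p=o["ee_pos"];Q=R.from_rotvec(o["orientation"]).as_matrix()
ax=p-Q[:,2]*.0149; d=-Q[:,0]   # tube axis point and leading direction
print("tilt: tool x",Q[:,0],"yaw",np.arctan2(Q[1,0],Q[0,0]))
yaw=-.22;u=np.array([-np.sin(yaw),np.cos(yaw),0]);l=np.array([u[1],-u[0],0]);M=np.array([.5946,-.0185,.11])
for s in(.04,.136):
    e=ax+d*s-M;print("kin: s",s,"out",e@u,"lat",e@l,"up",e[2])
pr=lambda X:proj(S,X)[0]
print("mouth pred",pr(M),"lead pred",pr(ax+d*.136),"ring pred",pr(ax+d*.041),"1mm lat/up px",pr(M+l*.01)-pr(M),pr(M+[0,0,.01])-pr(M))
for m in ctrl.masks_of(S,"tube_lead")[:4]:
    g=m["mask"];col=S["image"][g].mean(0)
    if np.ptp(col)>60: continue
    ys,xs=np.nonzero(g);C=np.c_[xs,ys];c=C.mean(0);v=np.linalg.svd(C-c,full_matrices=False)[2][0];v*=np.sign(v[0])
    t=(C-c)@v;print("mask",m["score"],g.sum(),c,v,"ends",c+v*t.min(),c+v*t.max())
    a,b=pr(ax+d*.136),pr(ax+d*.03);w=(a-b)/np.linalg.norm(a-b);n=np.array([-w[1],w[0]]);print("pred dir",w,"mask c off-axis",(c-b)@n)
E
python3 axis.py
python3 - <<'E'
from h import *
S=ctrl.snapshot("side");cv2.imwrite("pics/side1.png",cv2.resize(S["image"][110:220,220:360],None,fx=5,fy=5,interpolation=cv2.INTER_CUBIC))
E
```

```text
rows 1 t 11.2333 pos [0.6341 0.1472 0.0982] rv [2.451 1.959 0.005] F [-0.4 -0.4 -1.3] open 0.0238
[[1.0,0.0007,-0.0024,0.003,0.3,0.0,-0.1]]
tilt: tool x [ 0.2201  0.9755 -0.    ] yaw 1.3488824303508478
kin: s 0.04 out 0.13037994903565536 lat 0.002283259434170716 up 0.003118802888759542
kin: s 0.136 out 0.03438012491622073 lat 0.0020995254878200115 up 0.0031221005497297505
mouth pred [298.5207 155.1571] lead pred [288.2725 159.7923] ring pred [259.8582 177.0619] 1mm lat/up px [-2.6209 -1.869 ] [ 0.1034 -2.9293]
mask 0.91 460 [238.663 190.35 ] [ 0.8536 -0.5209] ends [211.3868 206.9951] [290.0098 159.0161]
pred dir [ 0.8546 -0.5193] mask c off-axis 0.3491209184833135
```

View pics/side1.png

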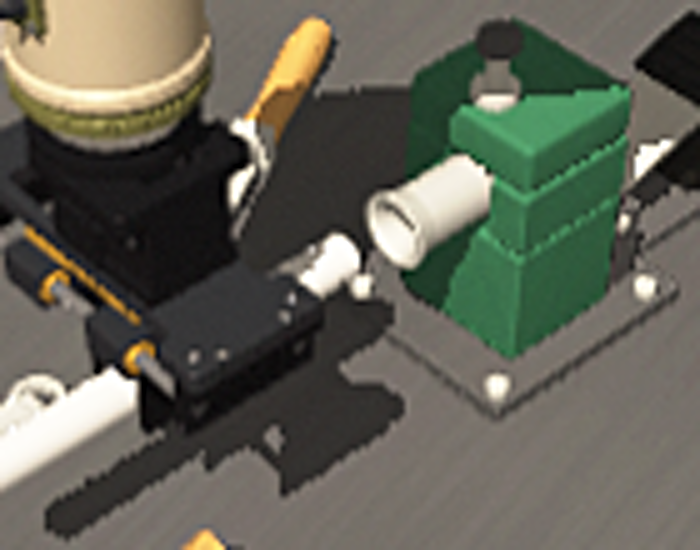

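Tube in the side view is coaxial with the sleeve apart from a few mm (2.2 mm lateral, 3 mm high). Correcting.

Request:
servo_tool(
  moves=[
    [1, 0, -0.0014, 0.0019, 0.2, 0, 0],
    [1, 0, 0, 0, 0, 0, 0],
    [1, 0, 0, 0, 0, 0, 0],
  ],
)

```text
time_s: 11.63
ee_pos: [0.6321, 0.1484, 0.0958]
orientation: [-2.453, -1.963, -0.0]
force: [0.3, 0.5, -1.0]
opening: 0.0242
```

```bash
python3 axis.py
```

```text
tilt: tool x [0.219  0.9757 0.0001] yaw 1.3499806687733513
kin: s 0.04 out 0.13107547696428365 lat 9.671542317539472e-05 up 0.0005595771455367826
kin: s 0.136 out 0.03507550991038527 lat 1.841226261489054e-05 up 0.0005456392305805413
mouth pred [298.5207 155.1571] lead pred [288.611  161.0671] ring pred [260.2534 178.3956] 1mm lat/up px [-2.6209 -1.869 ] [ 0.1034 -2.9293]
mask 0.91 552 [241.7717 190.1033] [ 0.8503 -0.5263] ends [211.7894 208.6597] [291.0087 159.6298]
pred dir [ 0.8533 -0.5214] mask c off-axis 0.3551274523915282
```

Request:
servo_tool(
  moves=[
    [1, -0.005, 0, 0, 0, 0, 0],
    [1, -0.007, 0, 0, 0, 0, 0],
    [1, -0.007, 0, 0, 0, 0, 0],
    [1, -0.007, 0, 0, 0, 0, 0],
    [1, -0.006, 0, 0, 0, 0, 0],
    [1, -0.003, 0, 0, 0, 0, 0],
    [1, 0, 0, 0, 0, 0, 0],
    [1, 0, 0, 0, 0, 0, 0],
  ],
)

```text
time_s: 12.4
ee_pos: [0.6236, 0.1087, 0.0957]
orientation: [2.454, 1.96, -0.001]
force: [0.5, 0.2, -2.1]
opening: 0.0237
```

```bash
python3 axis.py
```

```text
tilt: tool x [ 0.2209  0.9753 -0.001 ] yaw 1.3480650384043662
kin: s 0.04 out 0.09052737631277892 lat 0.0004510422349550819 up 0.0006153438222916419
kin: s 0.136 out -0.005472220689547441 lat 0.00018883899816017342 up 0.0007082139118941289
mouth pred [298.5207 155.1571] lead pred [299.9994 153.9835] ring pred [272.5352 170.735 ] 1mm lat/up px [-2.6209 -1.869 ] [ 0.1034 -2.9293]
mask 0.84 471 [250.138  184.8726] [ 0.8509 -0.5253] ends [225.6225 200.0083] [301.2104 153.3408]
pred dir [ 0.8537 -0.5207] mask c off-axis 0.4087559042954716
```

Request:
servo_tool(
  moves=[
    [1, -0.004, 0, 0, 0, 0, 0],
    [1, -0.005, 0, 0, 0, 0, 0],
    [1, -0.005, 0, 0, 0, 0, 0],
    [1, -0.005, 0, 0, 0, 0, 0],
    [1, -0.003, 0, 0, 0, 0, 0],
    [1, 0, 0, 0, 0, 0, 0],
  ],
)

```text
time_s: 13.0
ee_pos: [0.6182, 0.0868, 0.0956]
orientation: [2.452, 1.964, -0.0]
force: [0.5, 1.0, -1.6]
opening: 0.0238
```

```bash
python3 axis.py
```

```text
tilt: tool x [ 0.2185  0.9758 -0.0001] yaw 1.350487068740869
kin: s 0.04 out 0.06814374719186703 lat -5.822288212994214e-07 up 0.0005318823957111557
kin: s 0.136 out -0.027856247663796487 lat -3.0271001363507515e-05 up 0.0005421920690461823
mouth pred [298.5207 155.1571] lead pred [306.2084 150.3011] ring pred [279.3028 166.779 ] 1mm lat/up px [-2.6209 -1.869 ] [ 0.1034 -2.9293]
mask 0.79 350 [250.5743 184.8514] [ 0.8461 -0.533 ] ends [234.1318 195.2093] [266.9624 174.5278]
pred dir [ 0.8528 -0.5222] mask c off-axis 0.40967028918776904
```

28 mm in, no contact force. Continuing.

Request:
servo_tool(
  moves=[
    [1, -0.005, 0, 0, 0, 0, 0],
    [1, -0.007, 0, 0, 0, 0, 0],
    [1, -0.007, 0, 0, 0, 0, 0],
    [1, -0.007, 0, 0, 0, 0, 0],
    [1, -0.007, 0, 0, 0, 0, 0],
    [1, -0.006, 0, 0, 0, 0, 0],
    [1, -0.003, 0, 0, 0, 0, 0],
    [1, 0, 0, 0, 0, 0, 0],
  ],
)

```text
time_s: 13.77
ee_pos: [0.608, 0.0418, 0.0956]
orientation: [-2.452, -1.964, 0.0]
force: [1.2, -0.0, -1.3]
opening: 0.024
```

```bash
python3 axis.py
```

```text
tilt: tool x [0.2182 0.9759 0.    ] yaw 1.3508717559580492
kin: s 0.04 out 0.02206629510188127 lat -0.0001257638509423245 up 0.0005185471411172787
kin: s 0.136 out -0.0739337045261077 lat -0.0001185226512940285 up 0.0005141892574065249
mouth pred [298.5207 155.1571] lead pred [318.562  142.7633] ring pred [292.6408 158.6569] 1mm lat/up px [-2.6209 -1.869 ] [ 0.1034 -2.9293]
mask 0.67 94 [259.1064 158.3085] [ 0.4952 -0.8688] ends [254.9756 165.556 ] [263.2053 151.117 ]
pred dir [ 0.8525 -0.5227] mask c off-axis -17.82417582253935
mask 0.63 373 [264.8579 176.2118] [ 0.8425 -0.5387] ends [249.16   186.2503] [281.4036 165.6312]
pred dir [ 0.8525 -0.5227] mask c off-axis 0.44505239589727985
```

Request:
servo_tool(
  moves=[
    [1, -0.003, 0, 0, 0, 0, 0],
    [1, -0.004, 0, 0, 0, 0, 0],
    [1, -0.004, 0, 0, 0, 0, 0],
    [1, -0.003, 0, 0, 0, 0, 0],
    [1, -0.001, 0, 0, 0, 0, 0],
    [1, 0, 0, 0, 0, 0, 0],
    [1, 0, 0, 0, 0, 0, 0],
  ],
)

```text
time_s: 14.45
ee_pos: [0.6045, 0.0283, 0.0957]
orientation: [-2.448, -1.967, -0.002]
force: [-0.4, 1.1, -1.6]
opening: 0.0238
```

```bash
cat >> axis.py <<'E'
th=np.linspace(0,2*np.pi,60);e1=Q[:,1];e2=Q[:,2]
T=ctrl.snapshot("top");w=pr(ax+d*.136)-pr(ax);w/=np.linalg.norm(w)
tr=lambda s:proj(S,[ax+d*s+.0125*(np.cos(t)*e1+np.sin(t)*e2) for t in th])@w
print("trail extreme along axis for s=-.104:",tr(-.104).min(),"px/mm",(tr(-.100).min()-tr(-.104).min())/4)
n=np.array([-w[1],w[0]]);b=pr(ax)
yy,xx=np.mgrid[:420,:560];off=(xx-b[0])*n[0]+(yy-b[1])*n[1]
a=xx*w[0]+yy*w[1];I=S["image"].min(2).astype(float)
for A in np.arange(round(tr(-.104).min())-5,round(tr(-.104).min())+6):
    k=(abs(off)<2)&(abs(a-A)<.5);print(A,I[k].mean().round(),end="; ")
E
python3 axis.py | grep -v mask
```

```text
tilt: tool x [0.2154 0.9765 0.0014] yaw 1.3537057552085885
kin: s 0.04 out 0.007836929612918887 lat -0.0003666831375910226 up 0.0005752220175329198
kin: s 0.136 out -0.08816257065161942 lat -8.737867573775301e-05 up 0.000441289286261512
mouth pred [298.5207 155.1571] lead pred [322.2717 140.4971] ring pred [296.7126 156.2292] 1mm lat/up px [-2.6209 -1.869 ] [ 0.1034 -2.9293]
trail extreme along axis for s=-.104: 118.15767685354699 px/mm 0.3669086484884261
113 105.0; 114 104.0; 115 105.0; 116 105.0; 117 107.0; 118 108.0; 119 72.0; 120 6.0; 121 20.0; 122 161.0; 123 255.0;
```

Request:
servo_tool(
  moves=[
    [1, -0.002, 0, 0, 0, 0, 0],
    [1, -0.002, 0, 0, 0, 0, 0],
    [1, 0, 0, 0, 0, 0, 0],
    [1, 0, 0, 0, 0, 0, 0],
  ],
)

```text
time_s: 14.93
ee_pos: [0.6037, 0.0248, 0.0957]
orientation: [-2.447, -1.968, -0.002]
force: [-0.1, 0.2, -1.2]
opening: 0.024
```

```bash
python3 axis.py | grep -v mask
```

```text
tilt: tool x [0.2144 0.9768 0.0017] yaw 1.354756873413747
kin: s 0.04 out 0.004188918031609142 lat -0.0003976630170745289 up 0.0005813871413910682
kin: s 0.136 out -0.09181018455995721 lat -1.7452107903610792e-05 up 0.00041483000866897324
mouth pred [298.5207 155.1571] lead pred [323.1995 139.9115] ring pred [297.7409 155.6077] 1mm lat/up px [-2.6209 -1.869 ] [ 0.1034 -2.9293]
trail extreme along axis for s=-.104: 119.3078214716093 px/mm 0.36562344554605986
114 104.0; 115 105.0; 116 104.0; 117 105.0; 118 107.0; 119 107.0; 120 61.0; 121 8.0; 122 6.0; 123 126.0; 124 255.0;
```

Request:
servo_tool(
  moves=[
    [-1, 0, 0, 0, 0, 0, 0],
    [-1, 0, 0, 0, 0, 0, 0],
    [-1, 0, 0, 0, 0, 0, 0],
    [-1, 0, 0, 0, 0, 0, 0],
    [-1, 0, 0, 0, 0, 0, 0],
    [-1, 0, 0, 0, 0, 0, 0],
    [-1, 0, 0, 0, 0, 0, 0],
    [-1, 0, 0, 0, 0, 0, 0],
  ],
)

```text
time_s: 15.75
ee_pos: [0.6044, 0.0253, 0.0966]
orientation: [-2.447, -1.969, -0.004]
force: [0.2, -0.4, -0.9]
opening: 0.0693
```

Request:
servo_tool(
  moves=[
    [-1, 0, 0, 0, 0, 0, 0],
    [-1, 0, 0, -0.015, 0, 0, 0],
    [-1, 0, 0, -0.025, 0, 0, 0],
    [-1, 0, 0, -0.03, 0, 0, 0],
    [-1, 0, 0, -0.03, 0, 0, 0],
    [-1, 0.01, 0, -0.03, 0, 0, 0],
    [-1, 0.02, 0, -0.02, 0, 0, 0],
    [-1, 0.02, 0, -0.01, 0, 0, 0],
  ],
)

```text
time_s: 16.42
ee_pos: [0.6127, 0.069, 0.2596]
orientation: [-2.452, -1.958, 0.008]
force: [0.2, 0.8, 0.8]
opening: 0.0871
```

Request:
servo_tool(
  moves=[
    [-1, 0.025, -0.01, -0.01, 0, 0, 0],
    [-1, 0.03, -0.02, 0, 0, 0, 0],
    [-1, 0.03, -0.02, 0, 0, 0, 0],
    [-1, 0.03, -0.01, 0, 0, 0, 0],
    [-1, 0.01, 0, 0, 0, 0, 0],
    [-1, 0, 0, 0, 0, 0, 0],
  ],
)

```text
time_s: 16.92
ee_pos: [0.5818, 0.2136, 0.2752]
orientation: [-2.453, -1.96, -0.004]
force: [0.1, 0.5, -0.2]
opening: 0.087
```

Run:
```python
from h import *
o=ctrl.get_obs();print(o["ee_pos"],o["opening"],o["time_s"])
T=ctrl.snapshot("top");S=ctrl.snapshot("side")
np.save("pics/S.npy",S["image"]);np.save("pics/T.npy",T["image"])
c=lambda p,x,y,w,h,s:cv2.resize(p["image"][y:y+h,x:x+w],None,fx=s,fy=s,interpolation=cv2.INTER_CUBIC)
cv2.imwrite("pics/r1.png",np.vstack([c(T,300,170,133,50,6),c(S,230,125,133,50,6)]))
```

```text
[0.58178877 0.21362181 0.27520789] 0.08700501852868456 16.9167
```

View pics/r1.png

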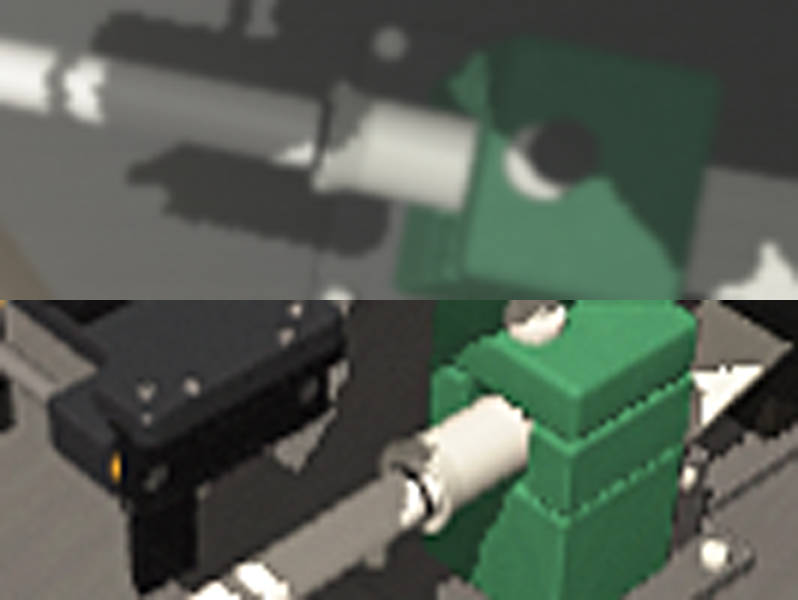

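The ring sits right at the mouth rim in both views, (324,130) top crop and (430,495) side crop, but the shadow hampers the measurement. I'll clear the arm and measure.

Request:
servo_tool(
  moves=[
    [-1, 0.03, -0.015, 0, 0, 0, 0],
    [-1, 0.036, -0.018, 0, 0, 0, 0],
    [-1, 0.036, -0.018, 0, 0, 0, 0],
    [-1, 0.036, -0.018, 0, 0, 0, 0],
    [-1, 0.02, -0.01, 0, 0, 0, 0],
    [-1, 0, 0, 0, 0, 0, 0],
  ],
)

```text
time_s: 17.52
ee_pos: [0.5497, 0.372, 0.2721]
orientation: [2.478, 1.923, -0.005]
force: [-1.0, 0.8, -0.1]
opening: 0.087
```

```bash
cat > ring.py <<'E'
import sys
from h import *
np.set_printoptions(precision=2,suppress=True,linewidth=200)
o=ctrl.get_obs();print(o["ee_pos"],o["time_s"])
T=ctrl.snapshot("top");S=ctrl.snapshot("side")
c=lambda p,x,y,w,h,s:cv2.resize(p["image"][y:y+h,x:x+w],None,fx=s,fy=s,interpolation=cv2.INTER_CUBIC)
cv2.imwrite(f"pics/{sys.argv[1]}.png",np.hstack([c(T,335,175,40,40,10),c(S,280,135,40,40,10)]))
yaw=-.22;u=np.array([-np.sin(yaw),np.cos(yaw),0]);M=np.array([.5946,-.0185,.11])
I={n:cv2.cvtColor(p["image"],cv2.COLOR_BGR2GRAY).astype(np.float32) for n,p in(("T",T),("S",S))}
mm=np.arange(-8,14)
for n,p in(("T",T),("S",S)):
  for l in(-.006,0,.006):
    X=np.array([M+u*k/1e3+np.array([u[1],-u[0],0])*l+[0,0,.0125*np.sqrt(1-(l/.0125)**2)] for k in mm])
    q=proj(p,X).astype(np.float32);print(n,l,dict(zip(mm.tolist(),cv2.remap(I[n],q[:,:1],q[:,1:],cv2.INTER_LINEAR).ravel().astype(int).tolist())))
E
python3 ring.py r2
```

```text
[0.55 0.37 0.27] 17.5167
T -0.006 {-8: 104, -7: 104, -6: 104, -5: 104, -4: 104, -3: 103, -2: 103, -1: 99, 0: 94, 1: 86, 2: 74, 3: 66, 4: 74, 5: 82, 6: 96, 7: 109, 8: 117, 9: 120, 10: 122, 11: 122, 12: 122, 13: 122}
T 0 {-8: 105, -7: 105, -6: 105, -5: 105, -4: 105, -3: 106, -2: 106, -1: 106, 0: 102, 1: 88, 2: 74, 3: 74, 4: 76, 5: 89, 6: 107, 7: 120, 8: 125, 9: 130, 10: 130, 11: 131, 12: 130, 13: 130}
T 0.006 {-8: 104, -7: 104, -6: 104, -5: 104, -4: 104, -3: 103, -2: 102, -1: 99, 0: 93, 1: 86, 2: 74, 3: 64, 4: 72, 5: 81, 6: 93, 7: 106, 8: 114, 9: 117, 10: 120, 11: 120, 12: 120, 13: 120}
S -0.006 {-8: 115, -7: 114, -6: 113, -5: 113, -4: 113, -3: 112, -2: 120, -1: 131, 0: 142, 1: 140, 2: 121, 3: 95, 4: 68, 5: 46, 6: 43, 7: 54, 8: 72, 9: 100, 10: 122, 11: 142, 12: 147, 13: 146}
S 0 {-8: 113, -7: 113, -6: 113, -5: 113, -4: 117, -3: 122, -2: 129, -1: 135, 0: 135, 1: 133, 2: 130, 3: 120, 4: 96, 5: 77, 6: 62, 7: 67, 8: 79, 9: 98, 10: 113, 11: 119, 12: 126, 13: 132}
S 0.006 {-8: 112, -7: 112, -6: 112, -5: 110, -4: 112, -3: 114, -2: 115, -1: 116, 0: 116, 1: 118, 2: 110, 3: 102, 4: 94, 5: 88, 6: 81, 7: 75, 8: 89, 9: 102, 10: 113, 11: 118, 12: 108, 13: 97}
```

View pics/r2.png

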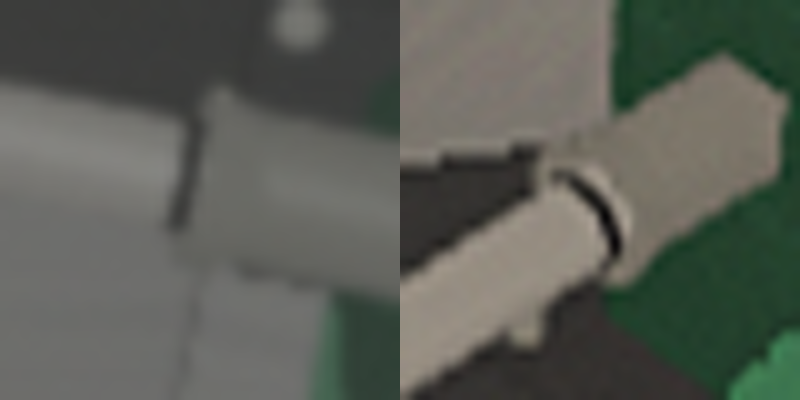

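Ring centre is still about 2.7 mm outside the mouth in both views (top and side agree). I'll regrip and push it in by that much.

```bash
python3 plan.py 0.606 0.0335 0.22 1.351 -1 36
```

```text
rows 10 t 17.6167 pos [0.5519 0.368  0.2722] rv [ 2.48   1.916 -0.005] F [ 0.8 -0.  -0.1] open 0.0872
[[-1.0,-0.031,0.0136,0.0055,0.0,0.0,-0.2],[-1.0,-0.031,0.0135,0.0055,0.0,0.0,-0.2],[-1.0,-0.0311,0.0134,0.0055,0.0,0.0,-0.2],[-1.0,-0.0311,0.0133,0.0054,0.0,0.0,-0.2],[-1.0,-0.0312,0.0132,0.0054,0.0,0.0,-0.2],[-1.0,-0.0312,0.0131,0.0054,0.0,0.0,-0.2],[-1.0,-0.0313,0.013,0.0053,0.0,0.0,-0.2],[-1.0,-0.0313,0.0129,0.0053,0.0,0.0,-0.2],[-1.0,-0.0314,0.0128,0.0053,0.0,0.0,-0.2],[-1.0,-0.0314,0.0127,0.0053,0.0,0.0,-0.2]]
```

Request:
servo_tool(
  moves=[
    [-1, -0.031, 0.0135, 0.005, 0, 0, -0.2],
    [-1, -0.031, 0.0135, 0.005, 0, 0, -0.2],
    [-1, -0.031, 0.0135, 0.005, 0, 0, -0.2],
    [-1, -0.031, 0.0135, 0.005, 0, 0, -0.2],
    [-1, -0.031, 0.013, 0.005, 0, 0, -0.2],
    [-1, -0.031, 0.013, 0.005, 0, 0, -0.2],
    [-1, -0.031, 0.013, 0.005, 0, 0, -0.2],
    [-1, -0.031, 0.013, 0.005, 0, 0, -0.2],
  ],
)

```text
time_s: 18.28
ee_pos: [0.5983, 0.0746, 0.2333]
orientation: [2.463, 1.929, -0.007]
force: [1.0, 0.9, 0.2]
opening: 0.0869
```

Request:
servo_tool(
  moves=[
    [-1, -0.02, 0.01, 0.003, 0, 0, 0],
    [-1, -0.01, 0.005, 0, 0, 0, 0],
    [-1, 0, 0, 0, 0, 0, 0],
  ],
)

```text
time_s: 18.53
ee_pos: [0.6065, 0.0196, 0.2295]
orientation: [2.483, 1.896, -0.016]
force: [0.3, 1.1, -0.1]
opening: 0.0869
```

```bash
python3 plan.py 0.606 0.0335 0.095 1.351 -1 20
```

```text
rows 7 t 18.5333 pos [0.6065 0.0196 0.2295] rv [ 2.483  1.896 -0.016] F [ 0.3  1.1 -0.1] open 0.0869
[[-1.0,0.0023,-0.0007,0.0192,0.1,0.2,-0.4],[-1.0,0.0022,-0.0007,0.0192,0.1,0.2,-0.4],[-1.0,0.0022,-0.0007,0.0192,0.1,0.2,-0.4],[-1.0,0.0021,-0.0006,0.0192,0.1,0.2,-0.4],[-1.0,0.0021,-0.0006,0.0192,0.1,0.2,-0.4],[-1.0,0.002,-0.0006,0.0192,0.1,0.2,-0.4],[-1.0,0.002,-0.0005,0.0192,0.1,0.2,-0.4]]
```

Request:
servo_tool(
  moves=[
    [-1, 0.005, -0.001, 0, 0, 0.2, -0.6],
    [-1, 0.005, -0.001, 0.008, 0.1, 0.2, -0.6],
    [-1, 0.003, -0.001, 0.018, 0.1, 0.2, -0.5],
    [-1, 0, 0, 0.02, 0.1, 0.1, -0.4],
    [-1, 0, 0, 0.02, 0, 0, 0],
    [-1, 0, 0, 0.012, 0, 0, 0],
    [-1, 0, 0, 0.004, 0, 0, 0],
    [-1, 0, 0, 0, 0, 0, 0],
  ],
)

```text
time_s: 19.2
ee_pos: [0.606, 0.0468, 0.1449]
orientation: [2.442, 1.972, 0.005]
force: [-0.2, 0.3, 0.6]
opening: 0.0874
```

```bash
python3 plan.py 0.606 0.0335 0.095 1.351 -1 20
```

```text
rows 3 t 19.2 pos [0.606  0.0468 0.1449] rv [2.442 1.972 0.005] F [-0.2  0.3  0.6] open 0.0874
[[-1.0,-0.0044,0.0009,0.0166,0.1,-0.0,0.1],[-1.0,-0.0044,0.0009,0.0166,0.1,-0.0,0.1],[-1.0,-0.0043,0.0009,0.0166,0.1,-0.0,0.1]]
```

Request:
servo_tool(
  moves=[
    [-1, 0, 0.001, 0.01, 0.1, 0, 0.1],
    [-1, 0, 0.001, 0.014, 0.1, 0, 0.1],
    [-1, 0, 0, 0.01, 0, 0, 0],
    [-1, 0, 0, 0.006, 0, 0, 0],
    [-1, 0, 0, 0.002, 0, 0, 0],
    [-1, 0, 0, 0, 0, 0, 0],
    [-1, 0, 0, 0, 0, 0, 0],
  ],
)

```text
time_s: 19.78
ee_pos: [0.6093, 0.0487, 0.1006]
orientation: [2.445, 1.972, 0.005]
force: [0.0, 0.3, -0.5]
opening: 0.0871
```

```bash
python3 axis.py | head -3;python3 plan.py 0.606 0.0335 0.095 1.351 -1 20
```

```text
tilt: tool x [0.212  0.9773 0.0023] yaw 1.357187433836948
kin: s 0.04 out 0.028752929711343588 lat 2.5572759492914487e-06 up 0.005584318384763684
kin: s 0.136 out -0.06724485645905565 lat 0.0006160977567961998 up 0.005363822442235336
rows 1 t 19.9333 pos [0.6096 0.0488 0.1011] rv [2.445 1.971 0.007] F [ 0.3 -0.  -0.3] open 0.0868
[[-1.0,-0.0157,-0.0003,0.0061,0.2,-0.1,0.4]]
```

Request:
servo_tool(
  moves=[
    [1, 0, 0, 0.004, 0.2, 0, 0.3],
    [1, 0, 0, 0.001, 0, 0, 0],
    [1, 0, 0, 0, 0, 0, 0],
    [1, 0, 0, 0, 0, 0, 0],
    [1, 0, 0, 0, 0, 0, 0],
    [1, 0, 0, 0, 0, 0, 0],
    [1, 0, 0, 0, 0, 0, 0],
    [1, 0, 0, 0, 0, 0, 0],
  ],
  force=20,
)

```text
time_s: 20.6
ee_pos: [0.6104, 0.0487, 0.097]
orientation: [-2.451, -1.964, -0.005]
force: [0.3, -0.6, 0.1]
opening: 0.0416
```

Request:
servo_tool(
  moves=[
    [1, 0, 0, 0, 0, 0, 0],
    [1, 0, 0, 0, 0, 0, 0],
    [1, 0, 0, 0, 0, 0, 0],
    [1, 0, 0, 0, 0, 0, 0],
    [1, 0, 0, 0, 0, 0, 0],
    [1, 0, 0, 0, 0, 0, 0],
  ],
)

```text
time_s: 21.1
ee_pos: [0.6105, 0.0487, 0.0971]
orientation: [-2.451, -1.964, -0.006]
force: [-0.0, 1.2, 0.4]
opening: 0.0247
```

```bash
python3 axis.py | head -2; python3 plan.py 0.606 0.0335 0.095 1.351 -1 20
```

```text
tilt: tool x [0.2179 0.976  0.0029] yaw 1.3511248522942858
kin: s 0.04 out 0.029036730292473178 lat 0.0008092783245728513 up 0.0019494067808725618
rows 1 t 21.25 pos [0.6105 0.0487 0.0972] rv [-2.451 -1.964 -0.006] F [0.9 0.1 0. ] open 0.0244
[[-1.0,-0.0158,-0.0011,0.0021,0.1,-0.2,0.0]]
```

Request:
servo_tool(
  moves=[
    [1, -0.0015, 0, 0, 0, 0, 0],
    [1, -0.001, 0, 0, 0, 0, 0],
    [1, 0, 0, 0, 0, 0, 0],
    [1, 0, 0, 0, 0, 0, 0],
  ],
)

```text
time_s: 21.58
ee_pos: [0.61, 0.047, 0.0973]
orientation: [-2.45, -1.965, -0.007]
force: [0.2, 0.7, 0.3]
opening: 0.0244
```

```bash
python3 axis.py | head -2; python3 plan.py 0.606 0.0335 0.095 1.351 -1 20
```

```text
tilt: tool x [0.2172 0.9761 0.0043] yaw 1.3518475993088592
kin: s 0.04 out 0.027272294874236134 lat 0.0008002628663483788 up 0.002058342510053976
rows 1 t 21.7333 pos [0.61   0.047  0.0973] rv [-2.45  -1.965 -0.007] F [0.5 0.9 0.3] open 0.0245
[[-1.0,-0.0141,-0.001,0.0023,0.1,-0.2,0.0]]
```

Request:
servo_tool(
  moves=[
    [1, -0.001, 0, 0, 0, 0, 0],
    [1, -0.0005, 0, 0, 0, 0, 0],
    [1, 0, 0, 0, 0, 0, 0],
  ],
)

```text
time_s: 21.98
ee_pos: [0.6098, 0.0459, 0.0974]
orientation: [-2.45, -1.965, -0.008]
force: [0.1, 0.2, -0.3]
opening: 0.0246
```

```bash
python3 axis.py | head -2
```

```text
tilt: tool x [0.2168 0.9762 0.0048] yaw 1.3523061130741185
kin: s 0.04 out 0.026135958744139376 lat 0.0007861265607843303 up 0.0021005207349866495
```

Request:
servo_tool(
  moves=[
    [-1, 0, 0, 0, 0, 0, 0],
    [-1, 0, 0, 0, 0, 0, 0],
    [-1, 0, 0, 0, 0, 0, 0],
    [-1, 0, 0, 0, 0, 0, 0],
    [-1, 0, 0, 0, 0, 0, 0],
    [-1, 0, 0, 0, 0, 0, 0],
    [-1, 0, 0, 0, 0, 0, 0],
    [-1, 0, 0, 0, 0, 0, 0],
  ],
)

```text
time_s: 22.8
ee_pos: [0.6095, 0.0445, 0.097]
orientation: [-2.451, -1.964, -0.005]
force: [0.3, -0.1, -0.0]
opening: 0.0696
```

Request:
servo_tool(
  moves=[
    [-1, 0, 0, 0, 0, 0, 0],
    [-1, 0, 0, -0.015, 0, 0, 0],
    [-1, 0, 0, -0.025, 0, 0, 0],
    [-1, 0, 0, -0.03, 0, 0, 0],
    [-1, 0, 0, -0.03, 0, 0, 0],
    [-1, 0.01, 0, -0.03, 0, 0, 0],
    [-1, 0.02, -0.01, -0.02, 0, 0, 0],
    [-1, 0.03, -0.02, -0.01, 0, 0, 0],
  ],
)

```text
time_s: 23.47
ee_pos: [0.5929, 0.1013, 0.2593]
orientation: [-2.461, -1.947, 0.008]
force: [1.3, -0.4, 0.8]
opening: 0.0872
```

Request:
servo_tool(
  moves=[
    [-1, 0.036, -0.018, 0, 0, 0, 0],
    [-1, 0.036, -0.018, 0, 0, 0, 0],
    [-1, 0.036, -0.018, 0, 0, 0, 0],
    [-1, 0.036, -0.018, 0, 0, 0, 0],
    [-1, 0.036, -0.018, 0, 0, 0, 0],
    [-1, 0.036, -0.018, 0, 0, 0, 0],
    [-1, 0.01, 0, 0, 0, 0, 0],
    [-1, 0, 0, 0, 0, 0, 0],
  ],
)

```text
time_s: 24.13
ee_pos: [0.5342, 0.363, 0.2654]
orientation: [-2.459, -1.952, -0.006]
force: [1.0, -0.8, -0.8]
opening: 0.0868
```

```bash
python3 ring.py r3
```

```text
[0.53 0.36 0.27] 24.1333
T -0.006 {-8: 104, -7: 104, -6: 104, -5: 104, -4: 104, -3: 100, -2: 96, -1: 89, 0: 80, 1: 78, 2: 89, 3: 99, 4: 108, 5: 117, 6: 120, 7: 122, 8: 123, 9: 123, 10: 123, 11: 123, 12: 122, 13: 122}
T 0 {-8: 105, -7: 105, -6: 105, -5: 105, -4: 103, -3: 100, -2: 95, -1: 86, 0: 80, 1: 82, 2: 86, 3: 100, 4: 116, 5: 124, 6: 128, 7: 130, 8: 130, 9: 131, 10: 130, 11: 130, 12: 130, 13: 130}
T 0.006 {-8: 104, -7: 104, -6: 103, -5: 103, -4: 103, -3: 100, -2: 95, -1: 88, 0: 79, 1: 76, 2: 86, 3: 97, 4: 105, 5: 113, 6: 116, 7: 118, 8: 119, 9: 120, 10: 120, 11: 120, 12: 119, 13: 120}
S -0.006 {-8: 115, -7: 115, -6: 116, -5: 116, -4: 117, -3: 118, -2: 118, -1: 113, 0: 102, 1: 80, 2: 63, 3: 56, 4: 60, 5: 79, 6: 102, 7: 123, 8: 138, 9: 143, 10: 145, 11: 146, 12: 144, 13: 143}
S 0 {-8: 113, -7: 114, -6: 115, -5: 116, -4: 120, -3: 127, -2: 129, -1: 124, 0: 106, 1: 89, 2: 68, 3: 51, 4: 51, 5: 56, 6: 71, 7: 91, 8: 108, 9: 122, 10: 127, 11: 128, 12: 130, 13: 132}
S 0.006 {-8: 113, -7: 113, -6: 113, -5: 112, -4: 112, -3: 109, -2: 104, -1: 95, 0: 84, 1: 85, 2: 88, 3: 93, 4: 99, 5: 97, 6: 95, 7: 93, 8: 102, 9: 109, 10: 116, 11: 117, 12: 107, 13: 96}
```

View pics/r3.png

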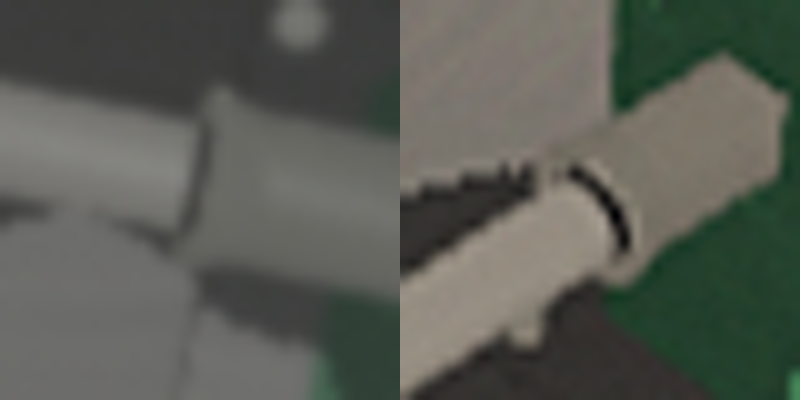

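Run:
```python
from h import *
yaw=-.22;u=np.array([-np.sin(yaw),np.cos(yaw),0]);l=np.array([u[1],-u[0],0]);M=np.array([.5946,-.0185,.11]);zz=np.array([0,0,1.])
th=np.linspace(0,2*np.pi,120);k=16;out=[]
for n,x0,y0 in(("top",342,180),("side",287,143)):
    p=ctrl.snapshot(n);im=cv2.resize(p["image"][y0:y0+24,x0:x0+24],None,fx=k,fy=k,interpolation=cv2.INTER_CUBIC)
    im=cv2.convertScaleAbs(im,alpha=1.5)
    def circ(c,r,col):
        q=proj(p,[c+r*(np.cos(t)*l+np.sin(t)*zz) for t in th]);q=((q-[x0,y0]+.5)*k).astype(np.int32)
        cv2.polylines(im,[q.reshape(-1,1,2)],True,col,1)
    circ(M,.0215,(0,0,255)); circ(M-u*.05,.0175,(255,0,255))
    for a,col in((-.002,(255,255,0)),(.002,(0,255,0))): circ(M+u*a+zz*(-.0016-.03*a),.0125,col)
    out.append(im)
cv2.imwrite("pics/ov.png",np.hstack(out))
```

```text
(no output)
```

View pics/ov.png

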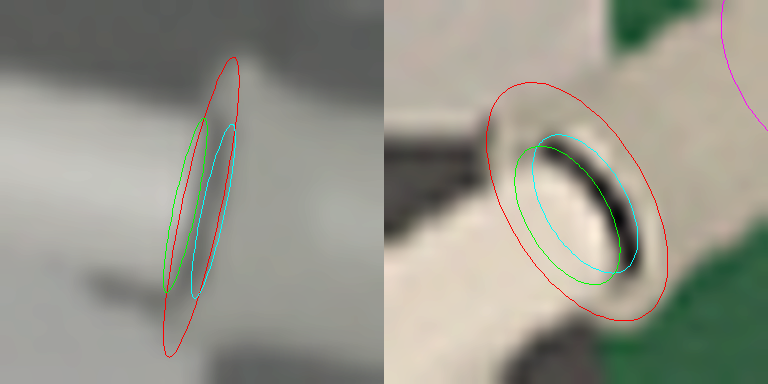

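Overlay: the ring's dark band lies within the predicted ±2 mm band around the mouth plane in both views. The tube is at its mark and released. On to the pedal, with the fingers shut.

```bash
python3 plan.py 0.5418 -0.2547 0.27 1.351 1 38
```

```text
rows 17 t 24.3333 pos [0.5363 0.3584 0.2657] rv [2.466 1.946 0.005] F [ 0.1 -0.3 -0.3] open 0.087
[[1.0,-0.035,0.0087,-0.0003,0.0,-0.0,-0.1],[1.0,-0.035,0.0087,-0.0003,0.0,-0.0,-0.1],[1.0,-0.035,0.0086,-0.0003,0.0,-0.0,-0.1],[1.0,-0.035,0.0086,-0.0003,0.0,-0.0,-0.1],[1.0,-0.035,0.0086,-0.0003,0.0,-0.0,-0.1],[1.0,-0.035,0.0086,-0.0003,0.0,-0.0,-0.1],[1.0,-0.035,0.0085,-0.0003,0.0,-0.0,-0.1],[1.0,-0.0351,0.0085,-0.0003,0.0,-0.0,-0.1],[1.0,-0.0351,0.0085,-0.0003,0.0,-0.0,-0.1],[1.0,-0.0351,0.0084,-0.0003,0.0,-0.0,-0.1],[1.0,-0.0351,0.0084,-0.0003,0.0,-0.0,-0.1],[1.0,-0.0351,0.0084,-0.0003,0.0,-0.0,-0.1],[1.0,-0.0351,0.0083,-0.0003,0.0,-0.0,-0.1],[1.0,-0.0351,0.0083,-0.0003,0.0,-0.0,-0.1],[1.0,-0.0351,0.0083,-0.0003,0.0,-0.0,-0.1],[1.0,-0.0351,0.0082,-0.0003,0.0,-0.0,-0.1]]
```

Request:
servo_tool(
  moves=[
    [1, -0.02, 0.004, -0.005, 0, 0, 0],
    [1, -0.034, 0.008, -0.005, 0, 0, 0],
    [1, -0.034, 0.008, -0.002, 0, 0, 0],
    [1, -0.034, 0.008, 0, 0, 0, 0],
    [1, -0.034, 0.008, 0, 0, 0, 0],
    [1, -0.034, 0.008, 0, 0, 0, 0],
    [1, -0.034, 0.008, 0, 0, 0, 0],
    [1, -0.034, 0.008, 0, 0, 0, 0],
  ],
  force=20,
)

```text
time_s: 25.0
ee_pos: [0.5333, 0.0755, 0.277]
orientation: [2.476, 1.931, 0.005]
force: [0.8, 0.1, 0.0]
opening: 0.0411
```

```bash
python3 plan.py 0.5418 -0.2547 0.27 1.351 1 38
```

```text
rows 9 t 25.0 pos [0.5333 0.0755 0.277 ] rv [2.476 1.931 0.005] F [0.8 0.1 0. ] open 0.0411
[[1.0,-0.0353,0.0098,0.0008,0.0,-0.0,-0.2],[1.0,-0.0354,0.0097,0.0008,0.0,-0.0,-0.2],[1.0,-0.0354,0.0096,0.0008,0.0,-0.0,-0.2],[1.0,-0.0354,0.0095,0.0008,0.0,-0.0,-0.2],[1.0,-0.0355,0.0094,0.0008,0.0,-0.0,-0.2],[1.0,-0.0355,0.0093,0.0008,0.0,-0.0,-0.2],[1.0,-0.0355,0.0092,0.0008,0.0,-0.0,-0.2],[1.0,-0.0355,0.0091,0.0008,0.0,-0.0,-0.2],[1.0,-0.0356,0.009,0.0008,0.0,-0.0,-0.2]]
```

Request:
servo_tool(
  moves=[
    [1, -0.035, 0.009, 0, 0, 0, -0.2],
    [1, -0.035, 0.009, 0, 0, 0, -0.2],
    [1, -0.035, 0.009, 0, 0, 0, -0.2],
    [1, -0.035, 0.009, 0, 0, 0, -0.2],
    [1, -0.035, 0.009, 0, 0, 0, -0.2],
    [1, -0.035, 0.009, 0, 0, 0, -0.2],
    [1, -0.035, 0.009, 0, 0, 0, -0.2],
    [1, -0.02, 0.005, 0, 0, 0, 0],
  ],
)

```text
time_s: 25.67
ee_pos: [0.5254, -0.2332, 0.2814]
orientation: [2.474, 1.914, -0.001]
force: [0.2, -0.8, 0.1]
opening: 0.0007
```

Request:
servo_tool(
  moves=[
    [1, -0.01, 0.003, 0, 0, 0, 0],
    [1, 0, 0, 0, 0, 0, 0],
    [1, 0, 0, 0, 0, 0, 0],
    [1, 0, 0, 0, 0, 0, 0],
  ],
)

```text
time_s: 26.0
ee_pos: [0.5215, -0.2531, 0.2814]
orientation: [2.489, 1.894, -0.004]
force: [0.4, 0.7, -0.8]
opening: 0.0008
```

```bash
python3 plan.py 0.5410 -0.2580 0.115 1.351 1 20
```

```text
rows 9 t 26.0 pos [ 0.5215 -0.2531  0.2814] rv [ 2.489  1.894 -0.004] F [ 0.4  0.7 -0.8] open 0.0008
[[1.0,0.0002,0.002,0.0185,0.1,0.1,-0.3],[1.0,0.0002,0.0021,0.0185,0.1,0.1,-0.3],[1.0,0.0002,0.0021,0.0185,0.1,0.1,-0.3],[1.0,0.0001,0.0021,0.0185,0.1,0.1,-0.3],[1.0,0.0001,0.0021,0.0185,0.1,0.1,-0.3],[1.0,0.0001,0.0021,0.0185,0.1,0.1,-0.3],[1.0,0.0,0.0022,0.0185,0.1,0.1,-0.3],[1.0,0.0,0.0022,0.0185,0.1,0.1,-0.3],[1.0,-0.0,0.0022,0.0185,0.1,0.1,-0.3]]
```

Request:
servo_tool(
  moves=[
    [1, 0, 0.004, 0.012, 0.1, 0.1, -0.4],
    [1, 0, 0.004, 0.02, 0.1, 0.1, -0.4],
    [1, 0, 0.004, 0.022, 0.1, 0.1, -0.4],
    [1, 0, 0.003, 0.022, 0.1, 0.1, -0.4],
    [1, 0, 0.002, 0.02, 0, 0, -0.3],
    [1, 0, 0, 0.016, 0, 0, 0],
    [1, 0, 0, 0.008, 0, 0, 0],
    [1, 0, 0, 0, 0, 0, 0],
  ],
)

```text
time_s: 26.67
ee_pos: [0.5441, -0.2433, 0.1541]
orientation: [2.441, 1.971, 0.006]
force: [-1.1, 0.7, 0.2]
opening: 0.0006
```

```bash
python3 plan.py 0.5410 -0.2580 0.105 1.351 1 20
```

```text
rows 3 t 26.6667 pos [ 0.5441 -0.2433  0.1541] rv [2.441 1.971 0.006] F [-1.1  0.7  0.2] open 0.0006
[[1.0,-0.005,-0.0001,0.0164,0.1,-0.0,0.1],[1.0,-0.005,-0.0,0.0164,0.1,-0.0,0.1],[1.0,-0.005,0.0,0.0164,0.1,-0.0,0.1]]
```

Request:
servo_tool(
  moves=[
    [1, -0.004, 0, 0.012, 0, 0, 0],
    [1, -0.004, 0, 0.014, 0, 0, 0],
    [1, -0.003, 0, 0.008, 0, 0, 0],
    [1, 0, 0, 0.004, 0, 0, 0],
    [1, 0, 0, 0, 0, 0, 0],
  ],
)

```text
time_s: 27.08
ee_pos: [0.544, -0.2525, 0.1154]
orientation: [2.435, 1.974, 0.009]
force: [0.5, 1.4, -0.2]
opening: 0.0005
```

Request:
servo_tool(
  moves=[
    [1, 0, 0, 0.005, 0, 0, 0],
    [1, 0, 0, 0.006, 0, 0, 0],
    [1, 0, 0, 0.006, 0, 0, 0],
    [1, 0, 0, 0.004, 0, 0, 0],
    [1, 0, 0, 0.002, 0, 0, 0],
  ],
)

```text
time_s: 27.5
ee_pos: [0.546, -0.2541, 0.0937]
orientation: [2.431, 1.97, 0.011]
force: [-2.3, -1.2, 5.1]
opening: 0.0003
```

Contact at about z = 0.098, as predicted. Press on.

Request:
servo_tool(
  moves=[
    [1, 0, 0, 0.005, 0, 0, 0],
    [1, 0, 0, 0.006, 0, 0, 0],
    [1, 0, 0, 0.006, 0, 0, 0],
    [1, 0, 0, 0.006, 0, 0, 0],
  ],
)

```text
time_s: 27.83
ee_pos: [0.5463, -0.2573, 0.0728]
orientation: [2.43, 1.964, 0.007]
force: [-5.0, 0.6, 8.3]
opening: 0.0006
```

Request:
servo_tool(
  moves=[
    [1, 0, 0, 0.005, 0, 0, 0],
    [1, 0, 0, 0.005, 0, 0, 0],
    [1, 0, 0, 0.005, 0, 0, 0],
  ],
)

```text
time_s: 28.08
ee_pos: [0.5465, -0.2578, 0.0679]
orientation: [2.43, 1.961, 0.001]
force: [-30.6, 11.0, 63.9]
opening: 0.0003
```

At the stop: z = 0.068, and the force rises sharply. Release upward.

Request:
servo_tool(
  moves=[
    [1, 0, 0, -0.004, 0, 0, 0],
    [1, 0, 0, -0.006, 0, 0, 0],
    [1, 0, 0, -0.008, 0, 0, 0],
    [1, 0, 0, -0.01, 0, 0, 0],
    [1, 0, 0, -0.012, 0, 0, 0],
    [1, 0, 0, -0.015, 0, 0, 0],
    [1, 0, 0, -0.02, 0, 0, 0],
    [1, 0, 0, -0.02, 0, 0, 0],
  ],
)

```text
time_s: 28.75
ee_pos: [0.5445, -0.2527, 0.1693]
orientation: [2.43, 1.968, 0.0]
force: [-0.5, -1.0, -0.1]
opening: 0.0005
```

Request:
servo_tool(
  moves=[
    [1, -0.005, 0, -0.03, 0, 0, 0],
    [1, -0.02, 0, -0.03, 0, 0, 0],
    [1, -0.035, 0, -0.02, 0, 0, 0],
    [1, -0.035, 0, -0.01, 0, 0, 0],
    [1, -0.035, 0, 0, 0, 0, 0],
    [1, -0.02, 0, 0, 0, 0, 0],
    [1, 0, 0, 0, 0, 0, 0],
    [1, 0, 0, 0, 0, 0, 0],
  ],
)

```text
time_s: 29.42
ee_pos: [0.5104, -0.4059, 0.2744]
orientation: [2.422, 1.964, -0.0]
force: [0.7, 0.0, -0.0]
opening: 0.0004
```

```bash
python3 ring.py r4 | grep " 0 {"
python3 - <<'E'
from h import *
np.set_printoptions(precision=4,suppress=True)
o=ctrl.get_obs();print(o["ee_pos"],o["qd"],o["time_s"],o["force"])
for n in("side","top"):
    p=ctrl.snapshot(n)
    for t in("pedal","pedal_pad","chisel","spanner","oiltin"):print(n,t,[(np.round(r["point"],1).tolist(),round(r["score"],2)) for r in ctrl.find_in(p,t)[:2]])
    for m in ctrl.masks_of(p,"pedal")[:1]:
        ys,xs=np.nonzero(m["mask"]);print(xs.min(),xs.max(),ys.min(),ys.max(),np.round(cv2.boxPoints(cv2.minAreaRect(np.c_[xs,ys].astype(np.float32))),1).tolist())
E
```

```text
T 0 {-8: 195, -7: 195, -6: 194, -5: 194, -4: 190, -3: 186, -2: 176, -1: 160, 0: 150, 1: 160, 2: 171, 3: 198, 4: 227, 5: 237, 6: 241, 7: 244, 8: 244, 9: 245, 10: 244, 11: 244, 12: 244, 13: 244}
S 0 {-8: 216, -7: 217, -6: 216, -5: 212, -4: 197, -3: 179, -2: 162, -1: 144, 0: 134, 1: 123, 2: 107, 3: 86, 4: 94, 5: 110, 6: 145, 7: 185, 8: 216, 9: 240, 10: 239, 11: 235, 12: 235, 13: 237}
[ 0.5108 -0.4047  0.2742] [-0.0172 -0.0056 -0.0192  0.0133 -0.0081 -0.0032 -0.0024] 29.5167 [ 0.9584 -0.3697 -0.4068]
side pedal [([357.2, 125.8], 0.6)]
side pedal_pad []
side chisel [([271.2, 137.8], 0.78), ([182.9, 244.0], 0.27)]
side spanner [([202.6, 203.3], 0.69), ([355.2, 124.5], 0.44)]
side oiltin [([185.0, 244.2], 0.65), ([244.8, 256.3], 0.4)]
345 372 113 145 [[333.79998779296875, 132.3000030517578], [361.0, 108.5], [372.70001220703125, 121.80000305175781], [345.5, 145.60000610351562]]
top pedal [([446.7, 213.3], 0.96), ([322.8, 185.1], 0.7)]
top pedal_pad [([443.6, 214.7], 0.94), ([390.2, 123.9], 0.5)]
top chisel [([396.5, 124.7], 0.81), ([320.2, 188.7], 0.46)]
top spanner [([269.0, 131.5], 0.92)]
top oiltin [([203.9, 163.6], 0.92)]
414 470 198 230 [[412.6000061035156, 220.10000610351562], [418.0, 193.1999969482422], [471.79998779296875, 204.0], [466.3999938964844, 230.89999389648438]]
```

```bash
python3 -c "
from plant import ctrl
print(ctrl.hand_in())"
```

```text
the job is handed in; nothing more can be done
None
```

I slid the grey tube, ring end first, into the punch until its ring was level with the mouth, then let go. After that I pressed the pedal to its stop, let it come back up, and handed the job in at about 30 s.

**Corrections on the way:**
- My first lift left before the fingers had shut. The tube stayed in the cradle, and I gripped it on the second try.
- After the first release the ring was about 2.7 mm outside the mouth, so I regripped the tube and pushed it further in before touching the pedal.

**Last checks:**
- **Ring:** A projected overlay of the mouth put it within about ±1 to 2 mm in both cameras. One raw brightness profile, from the side camera, read 2–3 mm outside; the other estimates lay within about 1 mm of the mouth. Those profiles looked the same after the pedal press, so the tube had not moved visibly.
- **Pedal:** At the stop the fingertips reached z = 0.068 m with about 64 N upward (72 N in all). That is higher than the 10 N needed, but it came through the fingertips and stayed under the 120 N wrist limit. Afterwards the pedal's outline matched its rest position.
- **Bystanders:** The chisel, spanner and tin were found where they started, within the networks' scatter of a few pixels (up to 5).
- **Not seen:** I had used all 12 picture views by then, so the final state was checked only by numbers.

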